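# Move a cleaned clasp barrel to the drying tray with sprung tongs

### The arm

A 6-joint arm with a two-finger parallel gripper is mounted at the origin on a cart in front of the work surface, level with it; the furniture and walls round the work are solid. World frame = base frame: x ahead of the robot, y to its left, z up, the work surface at z = 0. Lengths are in m, angles in rad, forces in N, time in s.
With the tool pointing down it reaches from about 0.25 to 0.775 m from the base axis. Payload 4 kg.
Tool frame: the origin (TCP) lies midway between the tips of the shut fingers; the grasp point (between the pads) lies 19 mm behind it; z points along the fingers, y is the direction in which the jaws open and shut (so a half turn about z gives the same grasp; the last joint's range is limited). The gripper opens to 94 mm and grips with 3 to 60 N. Pads are 16 mm wide; open, the fingers measure 119 mm over their backs; the gripper's body (75 mm by 177 mm) begins 78 mm behind the grasp point.
Start: joints at [1.155, 0.087, 1.371, -0, 1.684, -0.103], TCP at [0.169, 0.523, 0.206] pointing down, gripper open.
Joint ranges: [-3.1, 3.1], [-0.76, 2.03], [0.27, 2.55], [-1.08, 4.22], [0.17, 2.65], [-2.57, 2.57]. Speed limits (rad/s): [2.79, 2.79, 3.14, 3.14, 3.14, 3.14].

### API

Orientations are given as [roll, pitch, yaw] about the fixed x, y, z axes, in that order (R = Rz(yaw) Ry(pitch) Rx(roll)).
In Python, from bench import robot gives the robot as it stands.
- The arm moves only by the tool carry_out, never from a script. Its argument "deltas" is text: rows parted by semicolons, each of 7 numbers parted by spaces: the shift along the tool's x, y, z in mm, then the turn, a rotation vector about the tool's x, y, z in rad, then the closure, from 0 (fully open) to 1 (shut). A call has exactly 8 rows; each row is the pose to reach, as a shift and turn from the pose commanded when the call began, along the tool's axes at that moment; what a row does not reach only later rows make up. A row lasts 1/12 s, in which the tool goes at most 41.7 mm and 7.16 degrees, less where a joint would pass 70% of its speed; a pose out of reach is approached as far as the arm can. A call with a gripper value outside its range is refused whole. The fingers move at their own pace and stop on an object; the grip force is fixed at half the most. Time passes only in rows, so rows that repeat a pose let the fingers close, or fill a call up. It gives the time, the measured TCP pose, the force and the opening at its end, in the units of the state.
- robot.get_obs(): the state, without advancing time (a new reading comes with each control period).
- robot.snapshot(name): name is "scene" or "top" or "wrist"; returns a dict with "pixels" (384x512x3 uint8, red, green, blue), "range_z" (384x512 float32, m along the optical axis (not along the pixel's ray), 0 where there is no reading), "camera_matrix" (3x3 intrinsics, pixels), "k1" (the pictures are not rectified: a ray, as slopes to the right and down, at radius r is drawn at 1 + k1 r^2 times it, then the intrinsics apply), "rvec" (rotation vector, rad) and "tvec" (3), from world to camera coordinates, as OpenCV has them. Camera axes: x right, y down, z forward; pixel columns grow to the right and rows downward; lengths in m; the calibration is good to about 2 mm. A picture is of the moment at which its call begins.
- robot.close_job(): hands the job in, once; it reports no verdict.
Trained networks look in a picture, given as the dict that the camera call returned (one of the last four; its "shot" number tells which), for a name from the list of things; names that differ only in an ending like _2 or _b are one class to them, and where a whole thing is asked for, a point or a joint stands for the part that bears it (a point fixed in the world has none). Each returns a list of dicts, best first, with "p" (0 to 1); they miss things now and then, are a little off and sometimes report something else, mostly with a low value. They report only what shows in the picture. A call takes as long as a camera call. They do not tell look-alikes from the thing itself.
- robot.look_for(picture, thing): "at" ([x, y, z] in m, in the coordinates of the camera as it stood for that picture, good to about 4 mm: the middle of the surface that is visible of it).
- robot.place_of(picture, thing): "at" ([x, y, z] in m, in the coordinates of the camera as it stood for that picture, good to about 4 mm: a listed point, or the origin of a listed thing).
The state is a dict: "time": time; "joint_positions": joint angles; "qvel": joint speeds; "joint_torque": joint torques, N m; "tool_pos": TCP position; "ee_rot": TCP orientation; "wrist_force": force on the tool from outside, world axes, zero at the start; "wrist_torque": the same for the moment, N m; "width": finger opening in m.
Only numpy, scipy, OpenCV 4.12 (cv2) and the standard library are available. Lean on these libraries where they do the work, as an engineer would, in place of code of your own. Each camera call takes 0.05 s, during which the arm holds its last target.

### The job

Take the sprung tongs from their slanted rest, squeeze them to pick the clean brass clasp barrel out of the white rinse dish, and set it down (do not drop it) standing upright on the cork of the drying tray. Do not touch the barrel with the gripper's own fingers. Then lay the tongs back in the slanted rest as you found them, jaw tips on its foot ledge, and leave the other things on the table where they are.

Things in the scene. Friction and masses are not known exactly. Their poses are not given: they have to be found in the camera images.
- tongs_grip (a point): Steel tongs, blue ribbed grips, black jaws, 14 mm thick (x), 106 mm long. Point midway between the grips, at mid-height, 62 mm above the jaw tips, 44 mm below the bow's top. z runs along the tongs to the bow (30 degrees from vertical in the rest); the legs close along y. Squeeze the grips (36 mm long, 14 mm wide, free 40 mm over their outer faces) from outside, fingers pointing along -z.
- tongs_tip (a point): Point midway between the jaw tips, at their end; axes as tongs_grip, 62 mm below it along -z. Jaws 18 mm long, 14 mm wide (x), each with a shallow V groove along z; free, 30 mm apart between their edges, 44 mm outside. They close 2.6 times as far as the grips: grips 36.5 mm over all leave 20 mm between the edges; at 32 mm the grooves (then parallel) hold a 12 mm rod; 29 mm shuts them.
- leg_l (a joint): Angle of one tongs leg in rad: 0 free (open), 0.11 gripping a 12 mm rod, 0.15 shut; the other leg mirrors it. The spring pushes back at each grip with about 3 N at the start, 11 N at 0.11, 14 N shut, and opens the tongs when let go: keep them slightly squeezed (grips about 36.5 mm) to carry them open.
- barrel_center (a point): Centre of the loose brass clasp barrel, 22 mm high, about 25 g, standing upright: a round barrel 12 mm in diameter over a foot flange 19 mm in diameter and 3 mm high. Its z is its axis, up; its centre is 11 mm above its underside.
- clasp_barrel: The same clasp barrel; origin at the centre of its underside.
- dish_floor (a point): Centre of the inner floor (4 mm above the table) of the fixed white round rinse dish: outside 86 mm in diameter, 20 mm high, about 78 mm wide inside. The barrel stands up to 10 mm off its centre.
- tray_floor (a point): Centre of the cork floor (7 mm above the table) of the fixed square steel drying tray, 110 mm outside, 102 mm inside, rim 12 mm above the table; x and y run along its sides.
- rest_foot (a point): Where the tongs' tip point belongs: on the black foot ledge of the fixed rest, 20 mm above the table. x, y are the rest's level axes: resting tongs have their y along this y and lean 30 degrees towards -x, lying on the upper (+x, open) side of a plate and a 16 mm wide spine that ends at the bow. Side cheeks at 28 mm either side, 30 mm up the slope. Base 110 x 80 x 8 mm.
- rest_top (a point): Point 100 mm up the slope from rest_foot, where the middle of the tongs' bow lies when they are in the rest; the line rest_foot to rest_top is the axis of the resting tongs.
- tongs: The tongs as a whole; origin and axes as tongs_tip.
- findings_pot: Loose white screw pot, 45 mm across, 38 mm high; a bystander, origin at its underside.
- green_cup: Loose green sorting cup, 56 mm across, 21 mm high; a bystander, origin at its underside.
- clasp_box: Loose dark green small carton, 45 x 62 x 31 mm; a bystander, origin at its underside.
Not all that is in view belongs to the job. What is shaped like the tongs but orange or purple is not meant.

How it is judged:
On the way, in this order (a step that is already met when the one before it is completed fails the run):
1. the barrel is held clear of the dish in the squeezed tongs (height (world z) of barrel_center above 0.05 m and contact force between tongs and clasp_barrel above 0.5 N and value of joint leg_l above 0.05 rad), for 0.2 s.
2. the barrel stands upright on the tray floor, let go by the tongs (x of barrel_center in the frame of tray_floor between -0.042 and 0.042 m and y of barrel_center in the frame of tray_floor between -0.042 and 0.042 m and height (world z) of barrel_center below 0.023 m and angle between barrel_center's own z axis and vertical below 0.15 rad and contact force between tongs and clasp_barrel below 0.02 N and linear speed of clasp_barrel below 0.03 m/s), for 0.2 s.
At the end, for the whole second after the job is handed in: Barrel upright (within 0.15 rad) and still on the cork, centre within 42 mm of the tray centre along each side. Tongs let go, open (leg under 0.03) and still in the rest: tip within 12 mm of rest_foot, grip 21 to 41 mm to the rest's -x and over 45 mm above it, y within 0.25 rad of the rest's (x of barrel_center in the frame of tray_floor between -0.042 and 0.042 m and y of barrel_center in the frame of tray_floor between -0.042 and 0.042 m and height (world z) of barrel_center below 0.023 m and angle between barrel_center's own z axis and vertical below 0.15 rad and linear speed of each of clasp_barrel, tongs below 0.02 m/s and distance between tongs_tip and rest_foot below 0.012 m and distance between tongs_grip and rest_foot below 0.072 m and x of tongs_grip in the frame of rest_foot between -0.041 and -0.021 m and z of tongs_grip in the frame of rest_foot above 0.045 m and angle between the y axis of tongs_grip and the y axis of rest_foot, either way round below 0.25 rad and value of joint leg_l below 0.03 rad); the robot touches nothing.
It fails at once if the gripper's fingers or the arm touch the clean barrel (contact force between any of the fingers, the arm and clasp_barrel above 0.3 N).
It fails at once if the barrel is dropped or knocked (moves faster than 0.45 m/s while the tongs do not hold it) (linear speed of clasp_barrel above 0.45 m/s and contact force between tongs and clasp_barrel below 0.01 N).
It fails at once if a bystander is moved by more than 30 mm (distance of any of findings_pot, green_cup, clasp_box from where it was at the start of the episode above 0.03 m).
It also fails if it takes over 61 s, if anything falls off the work surface, if the arm or the gripper's body presses on something with over 40 N, if the wrist force passes 120 N, or if a joint passes its speed limit or range.

## Working session

There is one attempt and no reset: what is moved stays moved. The work goes in short steps, Python scripts to look and compute and a tool call to move; the robot and the scene stay as the last step left them, time stands still between calls to the robot, and variables do not carry over. Pictures are saved under pics/ and viewed, and the job is handed in when it is done.

Besides the shell and the picture viewer there is one more tool, called after "Request:" by a JSON object that holds its "name" and its "arguments". carry_out: Moves the arm, as the interface text tells. Its arguments: {"type":"object","properties":{"deltas":{"type":"string"}},"required":["deltas"]}

```bash
ls; mkdir -p pics; cat > h.py <<'E'
import numpy as np, cv2
from scipy.spatial.transform import Rotation as R
from bench import robot
def Tcw(s):
    Rm=cv2.Rodrigues(np.array(s['rvec'],float))[0]; return Rm,np.array(s['tvec'],float).ravel()
def c2w(s,p):
    Rm,t=Tcw(s); return Rm.T@(np.array(p)-t)
def pts(s):
    K=np.array(s['camera_matrix']);k1=s['k1'];z=s['range_z']
    v,u=np.mgrid[:z.shape[0],:z.shape[1]]
    xd=(u-K[0,2])/K[0,0]; yd=(v-K[1,2])/K[1,1]
    x,y=xd.copy(),yd.copy()
    for _ in range(8):
        f=1+k1*(x*x+y*y); x=xd/f;y=yd/f
    P=np.stack([x*z,y*z,z],-1)
    Rm,t=Tcw(s); W=(P-t)@Rm
    W[z<=0]=np.nan
    return W
def proj(s,p):
    Rm,t=Tcw(s);c=Rm@np.array(p)+t;x,y=c[0]/c[2],c[1]/c[2];f=1+s['k1']*(x*x+y*y);K=np.array(s['camera_matrix'])
    return K[0,0]*x*f+K[0,2],K[1,1]*y*f+K[1,2]
def save(s,n,crop=None,sc=1):
    im=s['pixels'][:,:,::-1]
    if crop: im=im[crop[1]:crop[3],crop[0]:crop[2]]
    cv2.imwrite('pics/'+n,cv2.resize(im,None,fx=sc,fy=sc,interpolation=cv2.INTER_CUBIC))
E
python3 - <<'E'
from h import *
np.set_printoptions(precision=4,suppress=True)
for n in ['scene','top','wrist']:
    s=robot.snapshot(n); save(s,n+'0.png',sc=1.5)
    np.save(n+'0.npy',s,allow_pickle=True)
    if n!='wrist':
      for th in ['tongs_grip','tongs_tip','barrel_center','dish_floor','tray_floor','rest_foot','rest_top','findings_pot','green_cup','clasp_box']:
        r=robot.place_of(s,th)
        print(n,th,[(round(d['p'],2),c2w(s,d['at']).round(4)) for d in r[:3]])
o=robot.get_obs();print(o)
E
```

```text
pics
scene tongs_grip [(0.82, array([ 0.393 , -0.0324,  0.0092])), (0.79, array([ 0.7111, -0.0032,  0.0081])), (0.68, array([0.5344, 0.0417, 0.07  ]))]
scene tongs_tip [(0.63, array([0.3618, 0.0232, 0.0057])), (0.58, array([0.6491, 0.0202, 0.0016])), (0.43, array([0.5634, 0.0495, 0.0159]))]
scene barrel_center [(0.59, array([ 0.5576, -0.1871,  0.0152]))]
scene dish_floor []
scene tray_floor [(0.64, array([0.5705, 0.2828, 0.0055]))]
scene rest_foot [(0.67, array([0.5617, 0.051 , 0.0198]))]
scene rest_top [(0.8, array([0.516 , 0.0356, 0.1048])), (0.67, array([ 0.7774,  0.2438, -0.0013]))]
scene findings_pot [(0.47, array([0.7785, 0.0992, 0.0002]))]
scene green_cup [(0.85, array([ 0.7722, -0.1245, -0.0015]))]
scene clasp_box [(0.69, array([ 0.778 ,  0.2413, -0.0031])), (0.49, array([ 0.7731, -0.1235, -0.0048]))]
top tongs_grip [(0.62, array([ 0.7071, -0.0012,  0.0124])), (0.58, array([ 0.3925, -0.0298,  0.0098])), (0.44, array([ 0.5557, -0.1931,  0.0018]))]
top tongs_tip [(0.65, array([0.3651, 0.0265, 0.0092])), (0.62, array([0.6441, 0.0258, 0.0037])), (0.59, array([0.5617, 0.0568, 0.01
[... 283 characters left out ...]
8, 0.1066]))]
top findings_pot [(0.7, array([ 0.7788,  0.101 , -0.0003]))]
top green_cup [(0.6, array([ 0.7743, -0.1248, -0.0034])), (0.53, array([0.5633, 0.0627, 0.0204]))]
top clasp_box [(0.86, array([0.7746, 0.2463, 0.0009]))]
{'time': 1.15, 'joint_positions': array([ 1.1549,  0.0872,  1.3707,  0.    ,  1.6836, -0.1031]), 'qvel': array([-0.003 ,  0.0015,  0.    , -0.0012, -0.0007, -0.0004]), 'joint_torque': array([  0.0004, -34.0052, -30.2601,   0.0716,   0.0239,   0.    ]), 'tool_pos': array([0.1692, 0.5233, 0.2055]), 'ee_rot': array([3.1415, 0.    , 2.8288]), 'wrist_force': array([0.452 , 0.1538, 0.0164]), 'wrist_torque': array([ 0.0046, -0.0101,  0.0157]), 'width': 0.09389529176441154}
```

View pics/scene0.png

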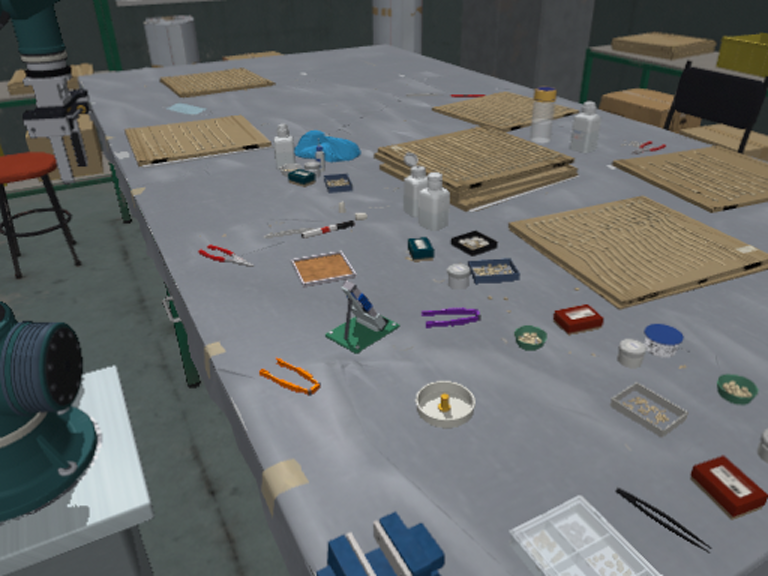

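View pics/top0.png

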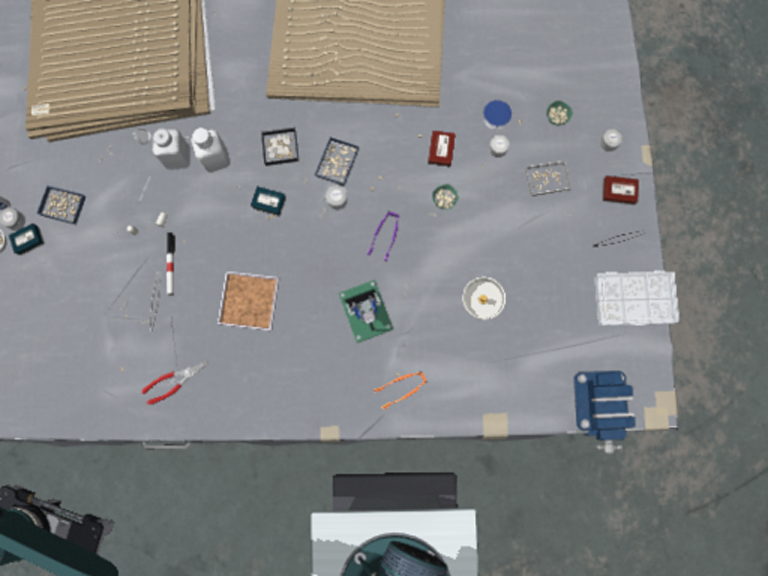

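View pics/wrist0.png

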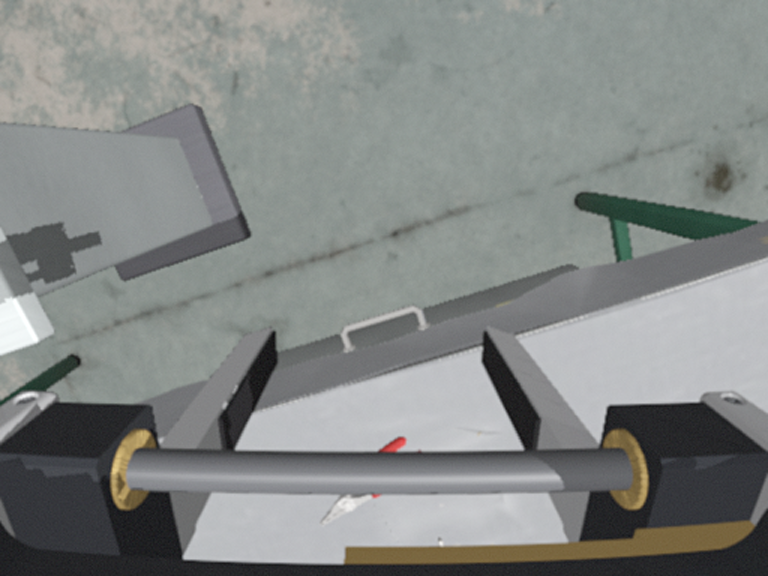

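```bash
python3 - <<'E'
from h import *
np.set_printoptions(precision=4,suppress=True)
for n in ['top','scene']:
    s=np.load(n+'0.npy',allow_pickle=True).item()
    W=pts(s); im=s['pixels'].astype(int)
    g=(im[...,1]>im[...,0]*1.3)&(im[...,1]>im[...,2]*1.1)&(im[...,1]>50)
    m=g&(abs(W[...,0]-.54)<.1)&(abs(W[...,1]-.04)<.1)&(abs(W[...,2]-.008)<.006)
    P=W[m][:,:2].astype(np.float32)
    c,sz,a=cv2.minAreaRect(P*1000); print(n,m.sum(),c,sz,a,'z',np.median(W[m][:,2]))
    print(proj(s,[.5609,-.1835,.0121]))
s=np.load('top0.npy',allow_pickle=True).item();save(s,'t1.png',(205,170,350,240),5)
# brass
W=pts(s);im=s['pixels'].astype(int)
for n in ['top','scene']:
    s=np.load(n+'0.npy',allow_pickle=True).item();W=pts(s);im=s['pixels'].astype(int)
    m=(im[...,0]>im[...,2]*1.6)&(abs(W[...,0]-.56)<.04)&(abs(W[...,1]+.19)<.04)
    print(n,W[m])
    m=(im.min(2)>150)&(abs(W[...,0]-.56)<.06)&(abs(W[...,1]+.19)<.06)&(W[...,2]>.01)
    print(cv2.minEnclosingCircle((W[m][:,:2]*1000).astype(np.float32)))
E
```

```text
top 454 (540.6908569335938, 46.48894500732422) (107.18938446044922, 75.97562408447266) 19.04319953918457 z 0.008213289493193762
(np.float64(319.8926629766452), np.float64(198.12612741045953))
scene 510 (541.8295288085938, 42.91999816894531) (110.26253509521484, 81.29774475097656) 20.30885124206543 z 0.007028002681161682
(np.float64(294.3251852709091), np.float64(266.2223276618437))
top [[ 0.5613 -0.1848  0.0285]
 [ 0.5615 -0.188   0.0268]
 [ 0.5621 -0.1915  0.0229]
 [ 0.5596 -0.1826  0.0218]
 [ 0.5588 -0.185   0.0257]
 [ 0.5582 -0.1876  0.0286]
 [ 0.5577 -0.1902  0.0311]
 [ 0.5581 -0.1936  0.0279]
 [ 0.5587 -0.1809  0.0102]
 [ 0.557  -0.1827  0.0194]
 [ 0.5562 -0.1852  0.0234]
 [ 0.5553 -0.1875  0.0281]
 [ 0.5556 -0.1908  0.0259]
 [ 0.558  -0.1958  0.0115]
 [ 0.5549 -0.1833  0.0139]
 [ 0.5546 -0.1861  0.0153]
 [ 0.5538 -0.1885  0.0194]
 [ 0.5548 -0.1924  0.0129]
 [ 0.5554 -0.1959  0.0092]
 [ 0.5522 -0.1834  0.0116]
 [ 0.5523 -0.1866  0.0106]
 [ 0.5528 -0.1901  0.0071]
 [ 0.5531 -0.1933  0.0051]]
((560.3683471679688, -189.44754028320312), 43.46137619018555)
scene [[ 0.575  -0.1646  0.
[... 1257 characters left out ...]
 -0.1898  0.0063]
 [ 0.5543 -0.1928  0.0084]
 [ 0.555  -0.1957  0.0103]
 [ 0.5573 -0.1961  0.0096]
 [ 0.5595 -0.1968  0.0093]
 [ 0.5619 -0.197   0.0083]
 [ 0.5644 -0.1972  0.0075]
 [ 0.552  -0.1925  0.0063]
 [ 0.5543 -0.1931  0.0057]
 [ 0.5559 -0.1946  0.0062]
 [ 0.5565 -0.1974  0.0081]
 [ 0.5589 -0.1977  0.0074]
 [ 0.5625 -0.1963  0.0048]
 [ 0.5637 -0.1984  0.0059]
 [ 0.5522 -0.1923  0.0032]
 [ 0.5532 -0.1948  0.0047]
 [ 0.5546 -0.1966  0.0055]
 [ 0.5543 -0.2008  0.009 ]
 [ 0.5577 -0.1997  0.0065]
 [ 0.5596 -0.2008  0.0066]
 [ 0.5615 -0.2018  0.0066]
 [ 0.5537 -0.1981  0.0042]
 [ 0.5566 -0.1977  0.0026]
 [ 0.5583 -0.199   0.0029]]
((560.7080688476562, -192.37252807617188), 43.4107551574707)
```

View pics/t1.png

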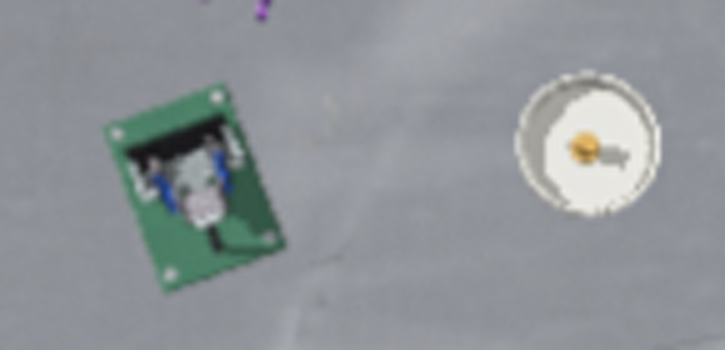

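```bash
cat >> h.py <<'E'
PSI=0.344
def frame(psi=PSI,lean=np.pi/6,flip=True):
    """tongs rotation: columns x,y,z"""
    Rt=R.from_euler('z',psi)*R.from_euler('y',-lean)
    return Rt.as_matrix()
def toolrot(Rt):
    # tool z=-tongs z, tool y=-tongs y, tool x = tongs x
    return Rt@np.diag([1,-1,-1.])
F=np.array([.562,.0535,.0195])
def delta(P,Rm,o=None,frac=1):
    o=o or robot.get_obs()
    R0=R.from_euler('xyz',o['ee_rot'])
    d=R0.inv().apply(np.array(P)-o['tool_pos'])*1000
    r=(R0.inv()*R.from_matrix(Rm)).as_rotvec()
    print('t',round(o['time'],2),'pos',o['tool_pos'].round(4),'w',round(o['width'],4),'shift',d.round(1),'rot',r.round(3),'deg',np.degrees(np.linalg.norm(r)).round(1))
    for f in ([.25,.5,.75,1] if frac==1 else []): print('  ',f,(d*f).round(1),(r*f).round(3))
def tcp_for_tip(tip,Rt): return np.array(tip)+Rt[:,2]*.043
E
python3 - <<'E'
from h import *
Rt=frame(); pre=tcp_for_tip(F,Rt)+.12*Rt[:,2]
print(pre); delta(pre,toolrot(Rt))
E
```

```text
[0.48527483 0.02601368 0.16066214]
t 1.15 pos [0.1692 0.5233 0.2055] w 0.0939 shift [-453.7 -376.    44.8] rot [-0.647  0.22   2.413] deg 143.7
   0.25 [-113.4  -94.    11.2] [-0.162  0.055  0.603]
   0.5 [-226.9 -188.    22.4] [-0.323  0.11   1.207]
   0.75 [-340.3 -282.    33.6] [-0.485  0.165  1.81 ]
   1 [-453.7 -376.    44.8] [-0.647  0.22   2.413]
```

Request:
{"name": "carry_out", "arguments": {"deltas": "-19 -16 2 -.027 .009 .1 0; -38 -31 4 -.054 .018 .2 0; -57 -47 6 -.081 .027 .3 0; -76 -63 8 -.108 .036 .4 0; -95 -78 9 -.135 .045 .5 0; -113 -94 11 -.162 .055 .6 0; -132 -110 13 -.19 .064 .7 0; -151 -125 15 -.216 .073 .804 0"}}

```text
time: 1.82
tool_pos: [0.2749, 0.3568, 0.1906]
ee_rot: [2.974, -0.148, 2.029]
wrist_force: [0.6, 0.1, 0.2]
width: 0.094
```

```bash
python3 - <<'E'
from h import *
Rt=frame(); pre=tcp_for_tip(F,Rt)+.12*Rt[:,2]
print(pre); delta(pre,toolrot(Rt))
E
```

```text
[0.48527483 0.02601368 0.16066214]
t 1.82 pos [0.2749 0.3568 0.1906] w 0.094 shift [-389.9   46.4  -20.6] rot [-0.429  0.145  1.605] deg 95.5
   0.25 [-97.5  11.6  -5.1] [-0.107  0.036  0.401]
   0.5 [-194.9   23.2  -10.3] [-0.214  0.073  0.802]
   0.75 [-292.4   34.8  -15.4] [-0.322  0.109  1.203]
   1 [-389.9   46.4  -20.6] [-0.429  0.145  1.605]
```

Tracking is good.

Request:
{"name": "carry_out", "arguments": {"deltas": "-24 3 -1 -.027 .009 .1 0; -49 6 -2 -.054 .018 .2 0; -73 9 -4 -.081 .027 .3 0; -98 12 -5 -.108 .036 .4 0; -122 14 -6 -.135 .045 .5 0; -146 17 -7 -.162 .055 .6 0; -170 20 -9 -.19 .064 .7 0; -195 23 -10 -.214 .073 .802 0"}}

```text
time: 2.48
tool_pos: [0.3807, 0.1918, 0.1758]
ee_rot: [2.965, -0.37, 1.226]
wrist_force: [0.6, -0.4, -1.3]
width: 0.0941
```

```bash
python3 - <<'E'
from h import *
Rt=frame(); pre=tcp_for_tip(F,Rt)+.12*Rt[:,2]
print(pre); delta(pre,toolrot(Rt)); print(robot.get_obs()['joint_positions'].round(2))
E
```

```text
[0.48527483 0.02601368 0.16066214]
t 2.48 pos [0.3807 0.1918 0.1758] w 0.0941 shift [-118.1  157.2   -1.9] rot [-0.214  0.072  0.803] deg 47.8
   0.25 [-29.5  39.3  -0.5] [-0.054  0.018  0.201]
   0.5 [-59.   78.6  -1. ] [-0.107  0.036  0.401]
   0.75 [-88.6 117.9  -1.4] [-0.161  0.054  0.602]
   1 [-118.1  157.2   -1.9] [-0.214  0.072  0.803]
[ 0.14 -0.5   1.97  0.24  1.35  0.5 ]
```

Request:
{"name": "carry_out", "arguments": {"deltas": "-15 20 0 -.027 .009 .1 0; -30 39 -.5 -.054 .018 .2 0; -44 59 -1 -.081 .027 .3 0; -59 79 -1 -.107 .036 .4 0; -74 98 -1 -.135 .045 .5 0; -89 118 -1 -.161 .054 .6 0; -104 138 -2 -.19 .064 .7 0; -118 157 -2 -.214 .072 .803 0"}}

```text
time: 3.15
tool_pos: [0.4858, 0.0263, 0.1605]
ee_rot: [-3.141, -0.522, 0.343]
wrist_force: [0.1, 0.3, 0.4]
width: 0.0938
```

```bash
python3 - <<'E'
from h import *
Rt=frame(); pre=tcp_for_tip(F,Rt)+.12*Rt[:,2]
print(pre); delta(pre,toolrot(Rt)); print(robot.get_obs()['joint_positions'].round(2))
s=robot.snapshot('wrist');save(s,'w1.png',sc=1.5);np.save('w1.npy',s,allow_pickle=True)
for th in ['tongs_grip','tongs_tip','rest_foot','rest_top']:
    print(th,[(round(d['p'],2),c2w(s,d['at']).round(4)) for d in robot.place_of(s,th)[:3]])
s=robot.snapshot('scene');save(s,'s1.png',(190,130,340,250),5)
E
```

```text
[0.48527483 0.02601368 0.16066214]
t 3.15 pos [0.4858 0.0263 0.1605] w 0.0938 shift [-0.4  0.1 -0.4] rot [ 0.     0.001 -0.001] deg 0.1
   0.25 [-0.1  0.  -0.1] [ 0.  0. -0.]
   0.5 [-0.2  0.  -0.2] [ 0.     0.001 -0.001]
   0.75 [-0.3  0.  -0.3] [ 0.     0.001 -0.001]
   1 [-0.4  0.1 -0.4] [ 0.     0.001 -0.001]
[-0.28 -0.42  1.98  0.32  1.16  0.88]
tongs_grip [(0.91, array([ 0.7056, -0.0011,  0.0065])), (0.88, array([ 0.3866, -0.029 ,  0.0038])), (0.78, array([0.5378, 0.0448, 0.0756]))]
tongs_tip [(0.97, array([0.5662, 0.055 , 0.0188])), (0.9, array([0.6483, 0.022 , 0.0057])), (0.66, array([0.3677, 0.0259, 0.0075]))]
rest_foot [(0.92, array([0.5634, 0.0544, 0.0217])), (0.52, array([ 0.5612, -0.1908,  0.0186]))]
rest_top [(0.85, array([0.5127, 0.0425, 0.1086]))]
```

View pics/w1.png

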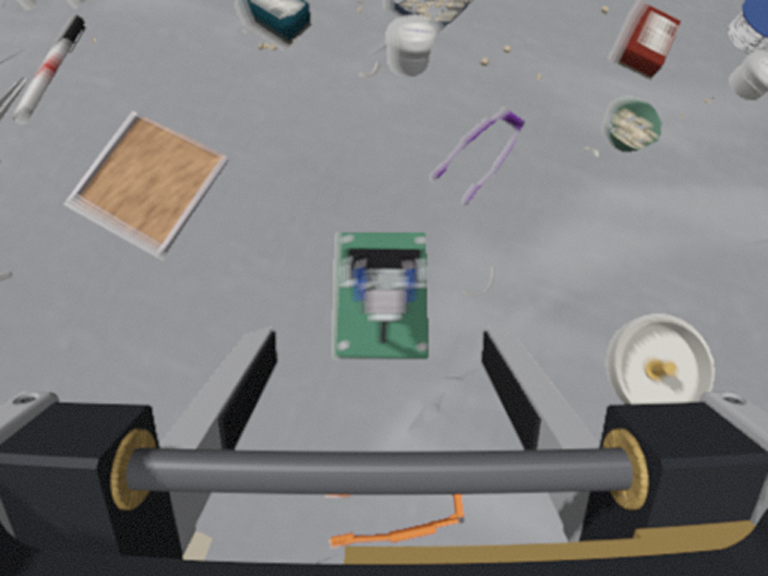

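View pics/s1.png

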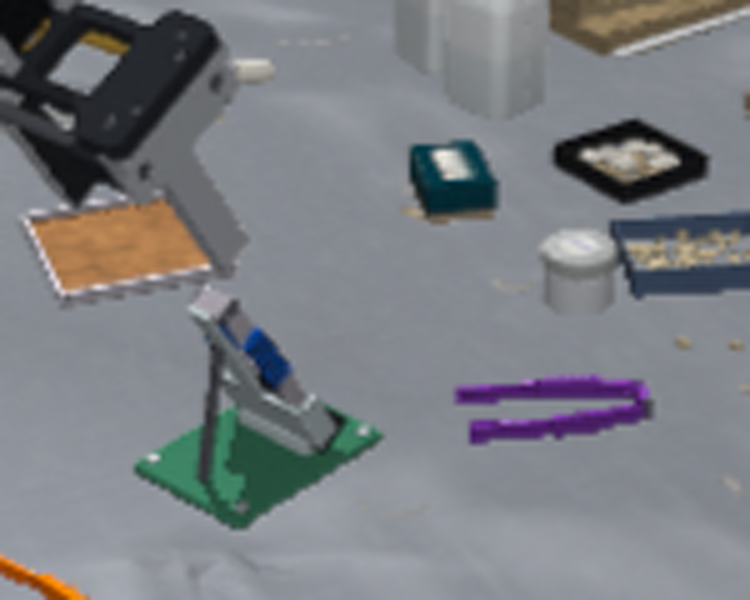

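```bash
python3 - <<'E'
from h import *
np.set_printoptions(precision=1,suppress=True,linewidth=150)
for n in ['w1','scene0']:
    s=np.load(n+'.npy',allow_pickle=True).item();W=pts(s)
    L=(W-F)@frame()*1000
    m=(abs(L[...,0])<30)&(abs(L[...,1])<32)&(L[...,2]>-8)&(L[...,2]<115)&(W[...,2]>.015)
    P=L[m];C=s['pixels'][m].astype(int)
    o=np.argsort(-P[:,2]);
    print(n,len(P))
    for a,b in [(98,112),(85,98),(70,85),(60,70),(50,60),(40,50),(20,40),(0,20)]:
        q=P[(P[:,2]>a)&(P[:,2]<b)]
        if len(q): print(a,b,len(q),'x',np.percentile(q[:,0],[5,25,50,75,95]),'y',np.percentile(q[:,1],[2,10,50,90,98]))
    print('zmax',np.sort(P[:,2])[-5:])
    bl=(C[:,2]>C[:,0]*1.5)&(C[:,2]>60); q=P[bl]; print('blue',len(q),np.percentile(q,[2,25,50,75,98],axis=0))
E
```

```text
w1 2135
98 112 547 x [-8.  -4.1  0.6  5.2  8.1] y [-12.4  -9.7   0.1   9.9  12.5]
85 98 28 x [1.1 6.6 7.1 7.5 8.4] y [-14.1 -14.1 -11.5  12.4  13.1]
70 85 165 x [-4.3 -0.8  4.3  7.2  8.2] y [-18.5 -17.4  13.4  17.4  18.7]
60 70 53 x [-27.1   5.3   7.9   8.1   8.3] y [-20.3 -20.2  -1.   19.3  20.4]
50 60 56 x [-28.4  -5.7   1.3   8.2   8.4] y [-20.8 -20.6   2.2  20.9  21.1]
40 50 45 x [-6.2 -6.  -5.8 -5.5  8.1] y [-20.3 -13.3  -1.1   7.2  19.2]
20 40 343 x [-8.4 -6.1 -5.7 -0.2  6.6] y [-31.7 -29.4  -0.   29.4  31.6]
0 20 667 x [-6.  -4.4  2.6  7.  10.7] y [-29.8 -25.9  -1.2  25.5  29.3]
zmax [105.  105.  105.1 105.2 105.8]
blue 220 [[ -6.1 -27.6   0.2]
 [ -4.2 -18.5  23.4]
 [  1.4  12.8  63.6]
 [  7.3  15.3  80.9]
 [  8.4  17.4 102. ]]
scene0 380
98 112 57 x [-9.7 -4.9 -0.6  3.2  6.7] y [-17.5 -14.8  -5.1   5.6   8.3]
85 98 32 x [-10.4  -9.6  -5.1   0.9   5.4] y [-17.8 -16.7 -13.2  -0.3   1.8]
70 85 55 x [-15.8  -9.7  -5.1   0.8   5.2] y [-21.9 -21.4 -16.2  -3.1   2. ]
60 70 40 x [-24.8 -18.1  -9.1  -0.4   5.6] y [-23.6 -22.6  -9.   -0.3  11.2]
50 60 32 x [-28.8  -9.6  -5.5   1.4   4.9] y [-25.  -24.4 -20.4  -0.4  12.9]
40 50 23 x [-10.6  -9.4  -3.2   2.5   6.3] y [-25.2 -24.5 -11.3  12.   14.8]
20 40 73 x [-11.   -9.9  -7.9  -0.3   5.5] y [-31.6 -26.6 -15.5  14.3  18.2]
0 20 63 x [-12.8 -10.3  -9.8  -9.3   5.6] y [-31.8 -24.8  -1.3  20.2  25.1]
zmax [103.3 104.2 104.2 104.5 104.8]
blue 67 [[ -6.6 -24.9  44.7]
 [ -4.5 -22.9  54.2]
 [ -0.6 -21.5  65.2]
 [  3.5 -19.4  74.9]
 [  6.2  13.5  81.6]]
```

Request:
{"name": "carry_out", "arguments": {"deltas": "1 0 25 0 0 0 0; 1 0 50 0 0 0 .2; 1.5 0 75 0 0 0 .3; 1.5 0 95 0 0 0 .4; 1.5 0 110 0 0 0 .4; 1.5 0 120 0 0 0 .4; 1.5 0 120 0 0 0 .45; 1.5 0 120 0 0 0 .45"}}

```text
time: 4.12
tool_pos: [0.5427, 0.0492, 0.0573]
ee_rot: [3.141, -0.521, 0.351]
wrist_force: [-0.1, -0.8, -1.3]
width: 0.0528
```

```bash
python3 - <<'E'
from h import *
Rt=frame()
delta(tcp_for_tip(F,Rt),toolrot(Rt),frac=0); 
s=robot.snapshot('wrist');save(s,'w2.png',sc=1.5);np.save('w2.npy',s,allow_pickle=True)
s=robot.snapshot('scene');save(s,'s2.png',(190,130,340,250),5)
E
```

```text
t 4.12 pos [0.5427 0.0492 0.0573] w 0.0528 shift [-1.9  2.5 -0.5] rot [-0.003  0.002  0.006] deg 0.4
```

View pics/w2.png

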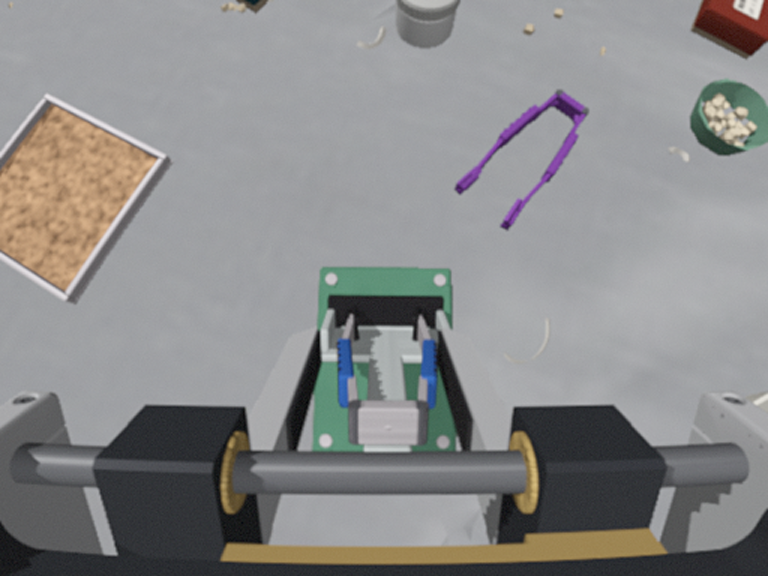

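View pics/s2.png

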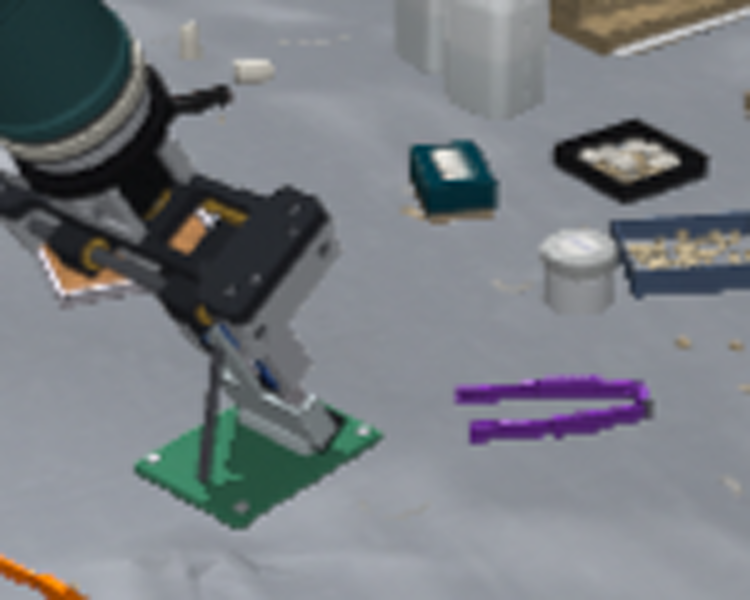

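```bash
python3 - <<'E'
from h import *
np.set_printoptions(precision=1,suppress=True,linewidth=150)
Rt=frame()
delta(tcp_for_tip(F,Rt),toolrot(Rt),frac=0); o=robot.get_obs();print(o['wrist_force'],o['qvel']*1000)
s=np.load('w2.npy',allow_pickle=True).item();W=pts(s);L=(W-F)@frame()*1000
C=s['pixels'].astype(int)
m=(abs(L[...,0])<14)&(abs(L[...,1])<32)&(L[...,2]>0)&(L[...,2]<115)
for a,b in [(98,112),(85,98),(70,80),(60,70),(50,60),(40,50)]:
    q=L[m&(L[...,2]>a)&(L[...,2]<b)&(L[...,0]>0)]
    print(a,b,len(q),'x',np.percentile(q[:,0],[5,50,95]),'y',np.percentile(q[:,1],[2,10,50,90,98]))
bl=m&(C[...,2]>C[...,0]*1.8)&(C[...,2]>90)&(L[...,2]>40)
q=L[bl];print(len(q));
for sg in (1,-1):
    p=q[q[:,1]*sg>0]; print(len(p),np.percentile(p,[2,50,98],axis=0))
E
```

```text
t 4.22 pos [0.5 0.  0.1] w 0.0518 shift [-3.   1.6  0.4] rot [-0.  0.  0.] deg 0.3
[-0.5 -0.2 -0.7] [-6.3 -8.9 -1.5 -0.5 -2.2  0.3]
98 112 1742 x [ 0.8  7.3 12.8] y [-31.  -26.8  -2.3  29.1  31.1]
85 98 684 x [ 2.5  9.1 13. ] y [-31.5 -29.4 -13.   29.8  31.5]
70 80 490 x [ 1.4  8.2 12.6] y [-31.1 -28.2 -14.9  29.5  31.1]
60 70 393 x [ 2.6  8.4 12.6] y [-31.4 -28.8 -17.4  29.6  31.2]
50 60 328 x [ 2.6  8.4 12.5] y [-31.2 -28.8 -17.6  29.5  31.3]
40 50 170 x [ 1.8  8.4 12.5] y [-29.8 -26.7 -18.1  30.2  31.5]
684
355 [[-3.8 13.5 47.3]
 [ 7.8 16.6 74.9]
 [ 8.7 20.2 81.5]]
329 [[ -4.1 -20.4  48.1]
 [  7.8 -16.8  74.4]
 [  8.5 -13.6  81.6]]
```

Request:
{"name": "carry_out", "arguments": {"deltas": "-1.5 2 0 0 0 0 .45; -1.5 2 0 0 0 0 .45; -1.5 2 0 0 0 0 .45; -1.5 2 0 0 0 0 .45; -1.5 2 0 0 0 0 .45; -1.5 2 0 0 0 0 .45; -1.5 2 0 0 0 0 .45; -1.5 2 0 0 0 0 .45"}}

```text
time: 4.88
tool_pos: [0.5424, 0.0462, 0.0564]
ee_rot: [3.141, -0.521, 0.349]
wrist_force: [0.0, 0.6, -0.1]
width: 0.0518
```

```bash
python3 - <<'E'
from h import *
np.set_printoptions(precision=4,suppress=True,linewidth=150)
Rt=frame()
for i in range(3):
  delta(tcp_for_tip(F,Rt),toolrot(Rt),frac=0); o=robot.get_obs();print(o['wrist_force'],o['qvel']*1000)
  s=robot.snapshot('wrist')
save(s,'w3.png',sc=1.5)
E
```

```text
t 4.88 pos [0.5424 0.0462 0.0564] w 0.0518 shift [-0.3 -0.3 -0.6] rot [-0.002  0.002  0.004] deg 0.3
[ 0.0278  0.5977 -0.0714] [-0.2063  1.2325  0.327  -0.6843 -1.7409 -0.0645]
t 4.93 pos [0.5424 0.0462 0.0564] w 0.0517 shift [-0.3 -0.2 -0.6] rot [-0.002  0.002  0.004] deg 0.3
[ 0.0517 -0.0638  0.0949] [ 1.3794  0.2885 -1.5847 -1.2255 -0.457   1.0891]
t 4.98 pos [0.5424 0.0463 0.0564] w 0.0518 shift [-0.3 -0.2 -0.6] rot [-0.002  0.002  0.004] deg 0.3
[-0.1901  0.1237  0.5228] [ 0.617  -1.274  -1.5971  1.7771  1.4067  0.2852]
```

View pics/w3.png

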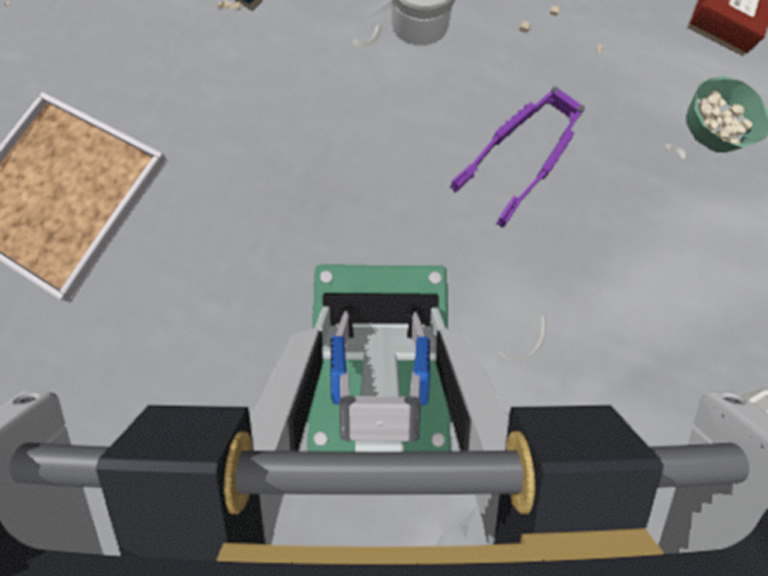

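Request:
{"name": "carry_out", "arguments": {"deltas": ".7 0 -.5 0 0 0 .5; .7 0 -.5 0 0 0 .54; .7 0 -.5 0 0 0 .57; .7 0 -.5 0 0 0 .59; .7 0 -.5 0 0 0 .605; .7 0 -.5 0 0 0 .615; .7 0 -.5 0 0 0 .615; .7 0 -.5 0 0 0 .615"}}

```text
time: 5.7
tool_pos: [0.5429, 0.0463, 0.0573]
ee_rot: [3.141, -0.522, 0.349]
wrist_force: [0.9, 0.1, -0.3]
width: 0.0364
```

```bash
python3 - <<'E'
from h import *
np.set_printoptions(precision=4,suppress=True,linewidth=150)
Rt=frame()
delta(tcp_for_tip(F,Rt),toolrot(Rt),frac=0); o=robot.get_obs();print(o['wrist_force'],o['qvel']*1000,o['joint_positions'])
s=robot.snapshot('wrist')
delta(tcp_for_tip(F,Rt),toolrot(Rt),frac=0); o=robot.get_obs();print(o['wrist_force'],o['ee_rot'],o['tool_pos'])
save(s,'w4.png',sc=1.5)
E
```

```text
t 5.7 pos [0.5429 0.0463 0.0573] w 0.0364 shift [-1.2 -0.3 -0. ] rot [-0.002  0.002  0.004] deg 0.3
[ 0.9297  0.1146 -0.336 ] [ 0.1228  0.9599  1.8859  0.544  -0.7113 -0.1194] [-0.1847 -0.1765  2.0238  0.3391  0.8633  0.8721]
t 5.75 pos [0.5429 0.0463 0.0573] w 0.0361 shift [-1.2 -0.3 -0. ] rot [-0.002  0.002  0.004] deg 0.3
[ 1.3973  0.6007 -0.907 ] [ 3.1407 -0.5217  0.349 ] [0.5429 0.0463 0.0573]
```

View pics/w4.png

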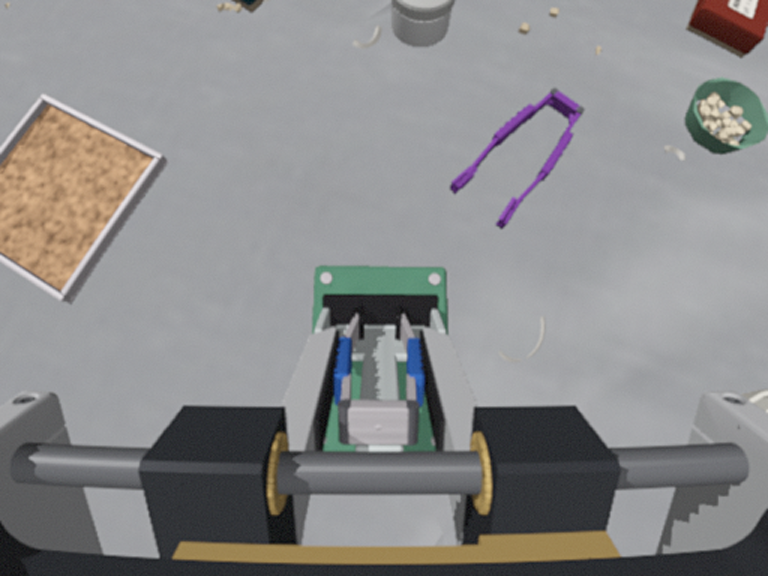

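Request:
{"name": "carry_out", "arguments": {"deltas": "2 0 -1 0 0 0 .615; 4 0 -2 0 0 0 .615; 6 0 -6 0 0 0 .615; 6 0 -15 0 0 0 .615; 6 0 -35 0 0 0 .615; 6 0 -60 0 0 0 .615; 6 0 -85 0 0 0 .615; 6 0 -105 0 0 0 .615"}}

```text
time: 6.42
tool_pos: [0.4978, 0.03, 0.1537]
ee_rot: [3.139, -0.523, 0.35]
wrist_force: [0.8, 0.3, -0.2]
width: 0.0363
```

```bash
cat >> h.py <<'E'
PICKP=np.array([.5429,.0463,.0573]); PICKR=R.from_euler('xyz',[3.1407,-.5217,.349])
E
python3 - <<'E'
from h import *
np.set_printoptions(precision=4,suppress=True,linewidth=150)
o=robot.get_obs();print(o['tool_pos'],o['width'],o['wrist_force'])
s=robot.snapshot('wrist');save(s,'w5.png',sc=1.5)
s=robot.snapshot('scene');save(s,'s5.png',(170,80,370,240),4)
E
```

```text
[0.4978 0.03   0.1537] 0.03629954426192919 [ 0.85    0.3431 -0.193 ]
```

View pics/w5.png

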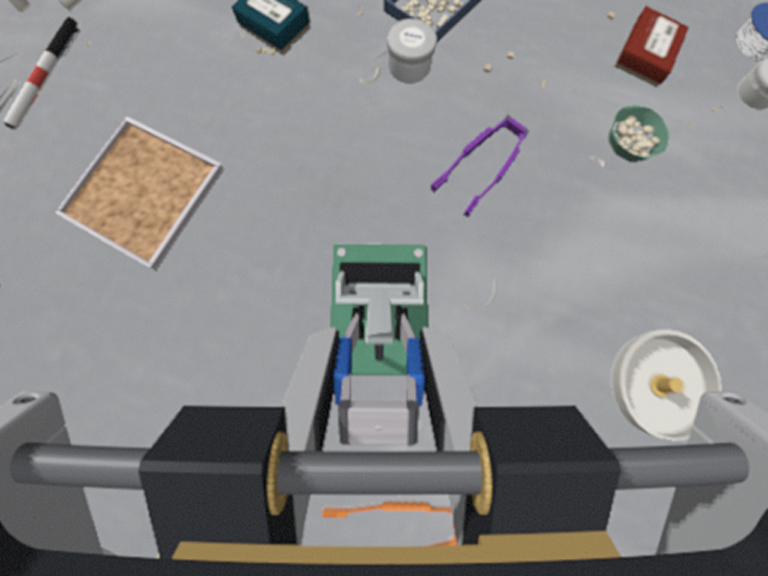

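View pics/s5.png

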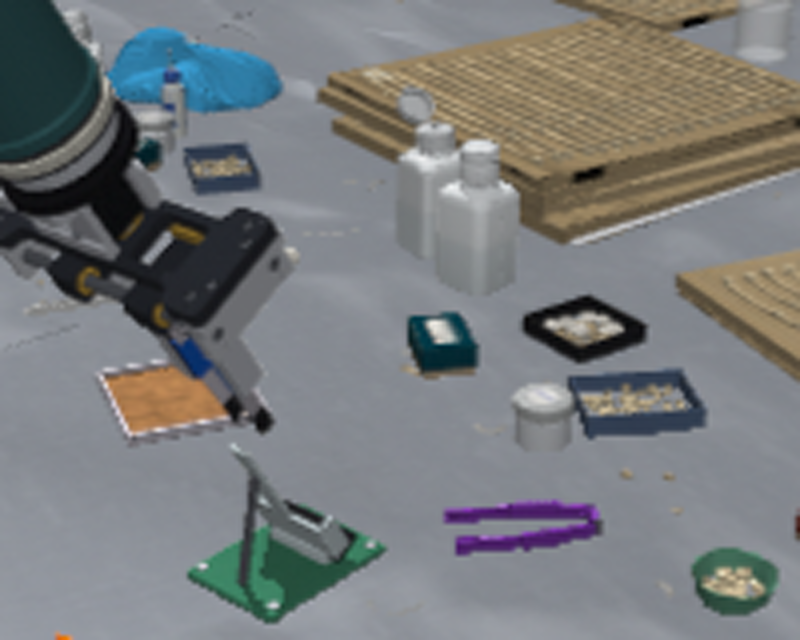

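```bash
python3 - <<'E'
from h import *
np.set_printoptions(precision=4,suppress=True,linewidth=150)
s=robot.snapshot('wrist');np.save('w5.npy',s,allow_pickle=True)
o=robot.get_obs()
W=pts(s);T=R.from_euler('xyz',o['ee_rot']).inv().apply((W.reshape(-1,3)-o['tool_pos'])).reshape(W.shape)*1000
C=s['pixels'].astype(int);
bl=(C[...,2]>C[...,0]*1.8)&(C[...,2]>90)&(abs(T[...,1])<25)&(abs(T[...,2])<60)
q=T[bl]; 
for sg in (1,-1):
    p=q[q[:,1]*sg>0]; print(len(p),np.percentile(p,[2,50,98],axis=0))
    z=p[:,2]
    for a in range(-40,0,5):
        k=(z>a)&(z<a+5)
        if k.sum()>3: print(a,k.sum(),np.percentile(p[k,0],[5,50,95]).round(1))
n=(abs(T[...,1])<12)&(T[...,2]<-45)&(T[...,2]>-75)&(abs(T[...,0])<20); print('bow',n.sum(),np.percentile(T[n],[2,25,50,75,98],axis=0))
# same for w4-era before? barrel
r=[(round(d['p'],2),c2w(s,d['at'])) for d in robot.place_of(s,'barrel_center')[:2]];print(r)
r=[(round(d['p'],2),c2w(s,d['at'])) for d in robot.place_of(s,'dish_floor')[:2]];print(r)
r=[(round(d['p'],2),c2w(s,d['at'])) for d in robot.place_of(s,'tray_floor')[:2]];print(r)
m=(C[...,0]>C[...,2]*1.6)&(abs(W[...,0]-.56)<.03)&(abs(W[...,1]+.19)<.03)
q=W[m];print(len(q),q[q[:,2]>.022].mean(0),(q[:,2]>.022).sum(), np.percentile(q,[2,50,98],axis=0))
Rt=frame(lean=0); delta(tcp_for_tip([.559,-.19,.11],Rt),toolrot(Rt))
E
```

```text
322 [[ -2.191   11.4063 -40.841 ]
 [  8.1117  14.4734 -30.7356]
 [  8.8659  17.1653  -7.7297]]
-40 85 [-1.8  7.4  8.6]
-35 39 [7.5 8.2 8.7]
-30 35 [7.7 8.2 8.7]
-25 33 [4.4 8.3 8.6]
-20 40 [1.1 8.3 8.8]
-15 31 [2.9 8.4 8.8]
-10 17 [8.  8.4 8.9]
297 [[ -1.4186 -17.0618 -40.7328]
 [  8.367  -14.7485 -30.7348]
 [  9.152  -11.767   -7.2307]]
-40 81 [-1.4  7.5  8.9]
-35 34 [7.9 8.5 8.8]
-30 35 [8.  8.6 9.1]
-25 36 [7.8 8.5 8.8]
-20 30 [8.2 8.6 9.1]
-15 25 [4.8 8.5 9. ]
-10 20 [8.2 8.7 9.3]
bow 1579 [[ -5.1337 -11.5883 -63.4916]
 [ -0.5422  -6.4442 -62.6716]
 [  3.9386   0.2394 -62.2209]
 [  7.7099   6.5377 -61.5307]
 [  9.029   11.6375 -48.4101]]
[(0.74, array([ 0.5577, -0.1909,  0.0162]))]
[(0.71, array([ 0.5624, -0.1931,  0.0041]))]
[(0.97, array([0.5707, 0.2873, 0.006 ]))]
203 [ 0.5585 -0.1872  0.0258] 72 [[ 0.5518 -0.1927  0.0059]
 [ 0.5578 -0.1852  0.0165]
 [ 0.5661 -0.181   0.0276]]
t 6.72 pos [0.4978 0.0306 0.1495] w 0.0361 shift [-13.7 228.2 -12. ] rot [-0.002 -0.519  0.005] deg 29.7
   0.25 [-3.4 57.1 -3. ] [-0.    -0.13   0.001]
   0.5 [ -6.8 114.1  -6. ] [-0.001 -0.26   0.002]
   0.75 [-10.3 171.2  -9. ] [-0.001 -0.389  0.003]
   1 [-13.7 228.2 -12. ] [-0.002 -0.519  0.005]
```

Request:
{"name": "carry_out", "arguments": {"deltas": "-1 20 -8 0 -.05 0 .615; -3 50 -13 0 -.12 0 .615; -5 85 -15 0 -.19 0 .615; -8 120 -15 0 -.26 0 .615; -10 155 -15 0 -.34 .003 .615; -12 190 -14 0 -.42 .004 .615; -13 215 -12 0 -.48 .005 .615; -14 228 -12 -.002 -.519 .005 .615"}}

```text
time: 7.38
tool_pos: [0.5604, -0.1924, 0.1511]
ee_rot: [-3.14, 0.003, 0.342]
wrist_force: [-0.7, 0.2, -0.1]
width: 0.0364
```

```bash
cat > look.py <<'E'
from h import *
import sys
np.set_printoptions(precision=4,suppress=True,linewidth=150)
n=sys.argv[1]
s=robot.snapshot('wrist');np.save(n+'.npy',s,allow_pickle=True);save(s,n+'.png',sc=1.5)
o=robot.get_obs(); W=pts(s);C=s['pixels'].astype(int);print(o['tool_pos'],o['ee_rot'],o['width'],o['wrist_force'])
m=(C[...,0]>C[...,2]*1.6)&(abs(W[...,0]-.56)<.03)&(abs(W[...,1]+.19)<.03)
q=W[m];
if len(q): print(len(q),q[q[:,2]>.022].mean(0),(q[:,2]>.022).sum(), np.percentile(q,[2,50,98],axis=0))
print([(round(d['p'],2),c2w(s,d['at'])) for d in robot.place_of(s,'barrel_center')[:2]])
print([(round(d['p'],2),c2w(s,d['at'])) for d in robot.place_of(s,'tongs_tip')[:3]])
s=robot.snapshot('scene');save(s,n+'s.png',(210,130,370,290),4)
E
python3 look.py w6
```

```text
[ 0.5611 -0.193   0.1505] [-3.1411  0.004   0.342 ] 0.03612074100179675 [ 0.6561 -0.9274 -0.5358]
3779 [ 0.5805 -0.1875  0.2689] 3703 [[ 0.5619 -0.2152  0.0217]
 [ 0.5812 -0.1884  0.2758]
 [ 0.5897 -0.1615  0.2785]]
[(0.71, array([ 0.5567, -0.193 ,  0.0173]))]
[(0.75, array([0.3664, 0.0276, 0.0066])), (0.62, array([ 0.5638, -0.1941,  0.104 ])), (0.56, array([0.6507, 0.0203, 0.0058]))]
```

View pics/w6.png

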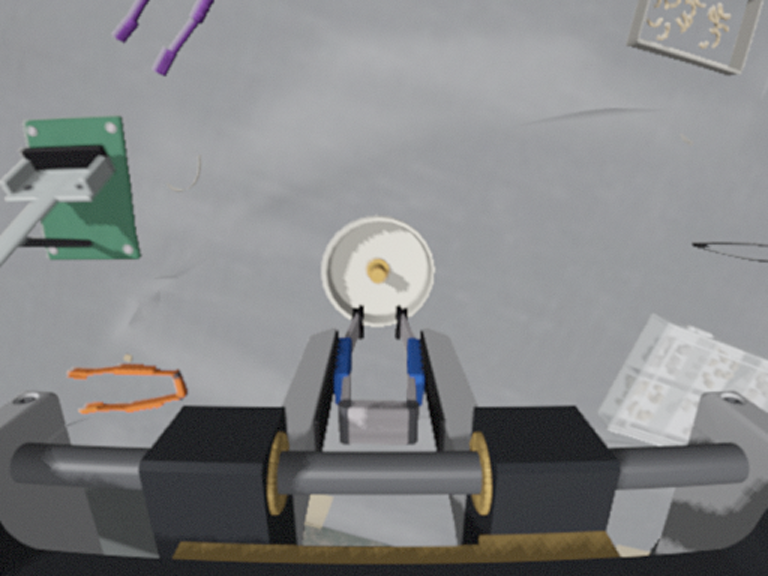

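View pics/w6s.png

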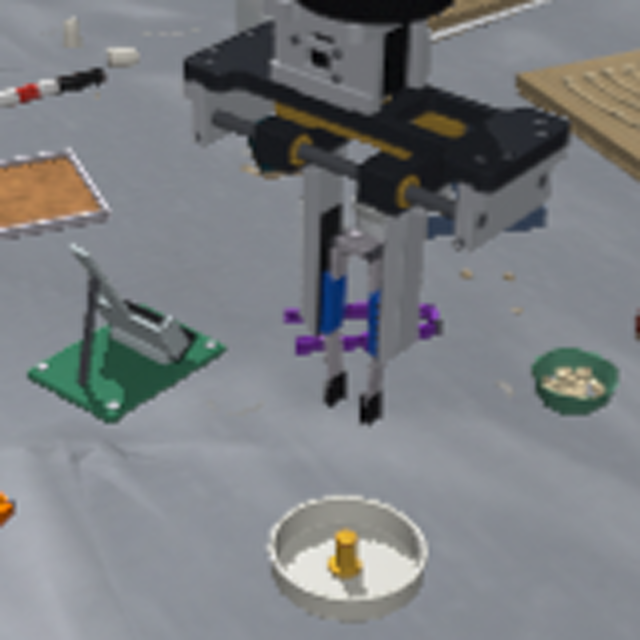

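```bash
cat > rel.py <<'E'
from h import *
import sys
np.set_printoptions(precision=2,suppress=True,linewidth=150)
s=np.load(sys.argv[1]+'.npy',allow_pickle=True).item(); 
# camera pose at picture from its own extrinsics; TCP axes from arm reading
o=robot.get_obs(); W=pts(s);C=s['pixels'].astype(int)
T=R.from_euler('xyz',o['ee_rot']).inv().apply((W.reshape(-1,3)-o['tool_pos'])).reshape(W.shape)*1000
m=(C[...,0]>C[...,2]*1.6)&(abs(W[...,0]-.56)<.04)&(abs(W[...,1]+.19)<.04)&(W[...,2]<.035)&(W[...,2]>.001)
q=T[m]; w=W[m]*1000; top=w[:,2]>np.percentile(w[:,2],98)-3
print('barrel n',len(q),top.sum(),'z',np.percentile(w[:,2],[2,50,98]))
print(' topface mean tool',q[top].mean(0),'world',w[top].mean(0),'minmax tool',q[top].min(0),q[top].max(0))
lo=w[:,2]<8
print(' flange: tool x,y range',np.percentile(q[lo],[3,97],axis=0)[:,:2].tolist(), lo.sum())
jw=(abs(T[...,1])<26)&(T[...,2]>22)&(T[...,2]<55)&(abs(T[...,0])<14)
for sg in (1,-1):
    p=T[jw&(T[...,1]*sg>0)]; print('jaw',sg,len(p),np.percentile(p,[2,25,50,75,98],axis=0).tolist())
E
python3 rel.py w6
```

```text
barrel n 158 73 z [ 6.16 23.7  27.8 ]
 topface mean tool [  1.2    1.03 126.04] world [ 560.4  -189.52   26.38] minmax tool [ -3.94  -4.12 124.34] [  6.41   5.85 127.39]
 flange: tool x,y range [[-4.563623635390927, -5.7274600674754215], [7.686835610148343, 9.522989838628316]] 36
jaw 1 134 [[-5.80517896614332, 11.29663011954788, 22.76232990705389], [-1.74244658490495, 12.544432702154698, 24.840832896065315], [5.021057455641782, 13.404967891749287, 27.228630743723393], [5.780130263308024, 14.839373890571785, 34.0956149560172], [6.8907567461788455, 17.6048307336532, 41.28988920176047]]
jaw -1 136 [[-5.636753753436165, -11.190211735715629, 22.15249647724399], [-1.5806289116562242, -8.304658341255642, 25.11830365791708], [5.172113051729985, -7.308405969939558, 26.84281718738057], [6.025328687743294, -6.098884263626102, 33.95520693247573], [7.057188086888549, -5.084171863066715, 41.58521032617339]]
```

```bash
python3 - <<'E'
from h import *
np.set_printoptions(precision=1,suppress=True,linewidth=180)
s=np.load('w6.npy',allow_pickle=True).item()
o=robot.get_obs();W=pts(s);T=R.from_euler('xyz',o['ee_rot']).inv().apply((W.reshape(-1,3)-o['tool_pos'])).reshape(W.shape)*1000
for r in (205,210,214,218,222,230,240,275):
    print(r)
    for c in range(228,285,1):
        t=T[r,c]
        if t[2]<60: print((c,*t.round(1),s['pixels'][r,c].sum()),end=' ')
    print()
print(s['camera_matrix'],s['k1'])
Rm,t=Tcw(s); cam=-Rm.T@t; R0=R.from_euler('xyz',o['ee_rot']).as_matrix()
print('cam in tool',R0.T@(cam-o['tool_pos'])*1000, (Rm@R0))
save(s,'w6z.png',(200,130,310,310),4)
E
```

```text
205
(235, np.float64(5.5), np.float64(-11.3), np.float64(41.2), np.uint64(328)) (236, np.float64(5.8), np.float64(-10.4), np.float64(40.4), np.uint64(336)) (237, np.float64(6.0), np.float64(-9.5), np.float64(39.7), np.uint64(374)) (239, np.float64(6.9), np.float64(-7.8), np.float64(37.1), np.uint64(213)) (240, np.float64(6.8), np.float64(-7.0), np.float64(37.4), np.uint64(34)) (241, np.float64(6.2), np.float64(-6.3), np.float64(39.1), np.uint64(47)) (242, np.float64(6.1), np.float64(-5.5), np.float64(39.4), np.uint64(391)) (264, np.float64(6.1), np.float64(12.3), np.float64(39.2), np.uint64(317)) (265, np.float64(6.4), np.float64(13.1), np.float64(38.4), np.uint64(50)) (266, np.float64(6.3), np.float64(13.9), np.float64(38.9), np.uint64(81)) (267, np.float64(6.0), np.float64(14.8), np.float64(39.5), np.uint64(302)) (269, np.float64(5.6), np.float64(16.5), np.float64(40.8), np.uint64(415)) (270, np.float64(5.0), np.float64(17.4), np.float64(42.4), np.uint64(367)) 
210
(235, np.float64(5.4), np.float64(-10.6), np.float64(30.0), np.uint64(167)) (236, np.float64(6.0), np.float64(-9.7), n
[... 13266 characters left out ...]
np.float64(5.6), np.float64(12.8), np.float64(-59.3), np.uint64(237)) (274, np.float64(5.7), np.float64(13.3), np.float64(-59.4), np.uint64(217)) (275, np.float64(5.6), np.float64(13.8), np.float64(-59.3), np.uint64(224)) (276, np.float64(5.8), np.float64(14.2), np.float64(-59.7), np.uint64(203)) (277, np.float64(5.0), np.float64(14.8), np.float64(-58.3), np.uint64(190)) (278, np.float64(5.3), np.float64(15.2), np.float64(-58.9), np.uint64(219)) (279, np.float64(4.8), np.float64(15.8), np.float64(-58.0), np.uint64(347)) 
[[285.    0.  252.5]
 [  0.  285.  189.3]
 [  0.    0.    1. ]] -0.0685008961463333
cam in tool [  83.8    3.  -178. ] [[-0.   1.  -0. ]
 [-1.  -0.  -0.3]
 [-0.3  0.   1. ]]
```

View pics/w6z.png

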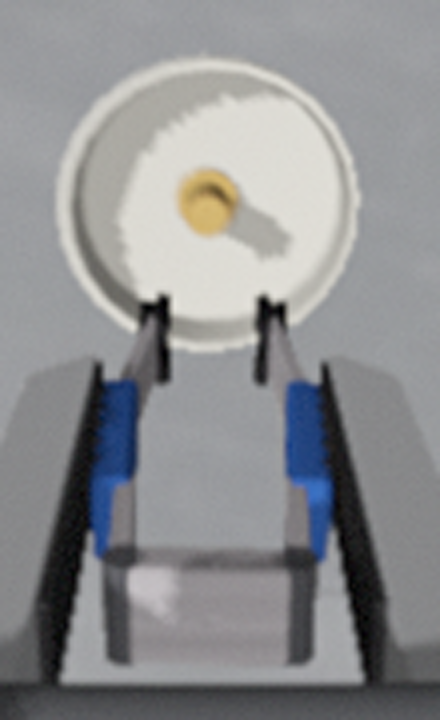

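Request:
{"name": "carry_out", "arguments": {"deltas": "1 -1 10 0 0 0 .615; 2 -2 25 0 0 0 .615; 2 -2 40 0 0 0 .615; 2 -2 50 0 0 0 .615; 2 -2 56 0 0 0 .615; 2 -2 60 0 0 0 .615; 2 -2 60 0 0 0 .615; 2 -2 60 0 0 0 .615"}}

```text
time: 8.25
tool_pos: [0.5608, -0.1876, 0.0954]
ee_rot: [3.14, -0.003, 0.344]
wrist_force: [0.7, -0.0, -0.2]
width: 0.0363
```

```bash
python3 - <<'E'
from h import *
for i in range(2): o=robot.get_obs();print(o['time'],o['tool_pos'].round(4),o['ee_rot'].round(4),o['width'],(o['qvel']*1000).round(1)); s=robot.snapshot('wrist')
np.save('w7.npy',s,allow_pickle=True); save(s,'w7z.png',(180,110,330,310),3)
Rm,t=Tcw(s); cam=-Rm.T@t; R0=R.from_euler('xyz',o['ee_rot']).as_matrix()
print('cam in tool',R0.T@(cam-o['tool_pos'])*1000)
s=robot.snapshot('scene');save(s,'s7.png',(240,190,340,290),6)
E
python3 rel.py w7
```

```text
8.25 [ 0.5608 -0.1876  0.0954] [ 3.1397 -0.0032  0.3435] 0.0362762767149468 [ -2.1  -2.8 -18.4  -1.3   1.6   0.9]
8.3 [ 0.5611 -0.1878  0.0958] [ 3.1392 -0.0037  0.3434] 0.03627014356860309 [ -1.3  -0.8 -10.    2.1  -0.3   0. ]
cam in tool [  82.82150726   -0.41303295 -179.6815584 ]
barrel n 256 109 z [ 6.39 18.96 27.49]
 topface mean tool [-1.32  0.7  69.57] world [ 560.57 -189.09   26.32] minmax tool [-6.46 -4.87 67.77] [ 3.72  6.21 71.35]
 flange: tool x,y range [[-5.623238133256339, -7.150120648568487], [5.83307267557756, 8.611662569194312]] 77
jaw 1 129 [[-6.037160962148074, 7.6266367495527145, 22.685814263617168], [-2.0073727191025936, 8.839070252623218, 23.765231633716457], [4.718144223758915, 9.701678798343332, 26.077410971938903], [5.546697765031362, 10.976901211094715, 32.865074650628785], [6.731339086789933, 13.929655082866994, 40.38717537721995]]
jaw -1 123 [[-5.812938420507774, -14.82530188641789, 22.783736847229182], [-2.200456613593731, -11.891128446058321, 24.124417671636163], [5.122209868765935, -10.472052076964067, 26.5745538035221], [5.883507107663501, -9.63801441113059, 33.6327785707814], [6.830636691445316, -8.787152486583723, 40.369207783243255]]
```

View pics/w7z.png

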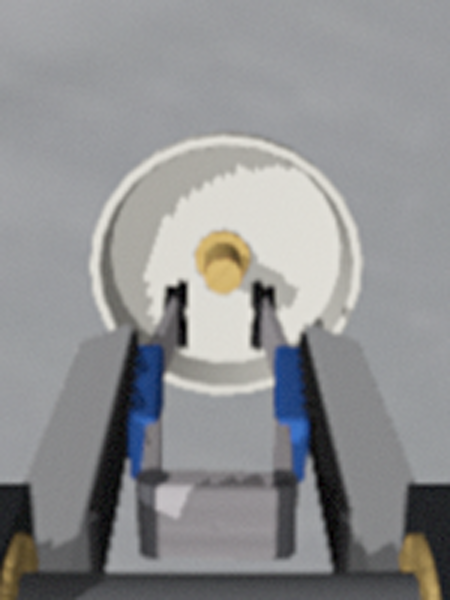

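View pics/s7.png

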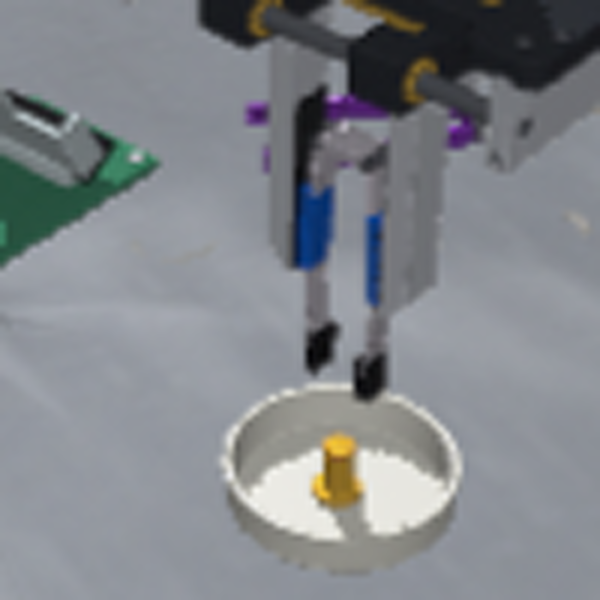

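Request:
{"name": "carry_out", "arguments": {"deltas": "-1 1 4 0 0 0 .61; -1 1 8 0 0 0 .61; -1 1 12 0 0 0 .608; -1 1 16 0 0 0 .608; -1 1 20 0 0 0 .608; -1 1 21 0 0 0 .608; -1 1 21 0 0 0 .608; -1 1 21 0 0 0 .608"}}

```text
time: 9.07
tool_pos: [0.5601, -0.1889, 0.0737]
ee_rot: [3.14, -0.002, 0.343]
wrist_force: [0.0, 0.1, -0.5]
width: 0.0368
```

```bash
cat > chk.py <<'E'
from h import *
import sys
n=sys.argv[1]
for i in range(2): o=robot.get_obs();print(o['time'],o['tool_pos'].round(4),o['ee_rot'].round(4),round(o['width'],4),(o['qvel']*1000).round(1),o['wrist_force'].round(2)); s=robot.snapshot('wrist')
np.save(n+'.npy',s,allow_pickle=True); save(s,n+'z.png',(180,110,330,310),3)
s=robot.snapshot('scene');save(s,n+'s.png',(240,190,340,290),6)
E
python3 chk.py w8
python3 rel.py w8
```

```text
9.0667 [ 0.5601 -0.1889  0.0737] [ 3.1404e+00 -2.4000e-03  3.4330e-01] 0.0368 [ 0.8 -7.1 -8.   0.3  0.8  0.7] [ 0.02  0.13 -0.52]
9.1167 [ 0.5603 -0.189   0.074 ] [ 3.1401e+00 -2.7000e-03  3.4340e-01] 0.0373 [ 0.3 -4.2 -5.7 -0.1 -1.   1. ] [-0.1   0.64 -0.4 ]
barrel n 309 128 z [ 6.27 19.16 27.46]
 topface mean tool [ 0.02  0.06 47.85] world [ 560.55 -189.08   26.34] minmax tool [-5.05 -5.29 46.19] [ 5.18  5.8  49.61]
 flange: tool x,y range [[-4.730104601028554, -7.476119903890266], [7.287672356167761, 8.054243406342522]] 84
jaw 1 218 [[-6.121910834994288, 0.6646894121079845, 22.82434771299068], [-2.1215346089449096, 3.225574688011889, 24.845731676564135], [2.7021012340921002, 8.976629307878467, 35.73868266328001], [5.0515256075642725, 10.563930121267472, 47.71631703095448], [6.709051240702183, 14.630769006687732, 53.058114345138954]]
jaw -1 215 [[-5.929191283951739, -15.03547028012588, 23.234583739125863], [-2.2256553721467807, -11.656286116490435, 25.243050970263802], [2.476367974516708, -9.88349123107075, 37.66164478028934], [5.242846107935238, -2.7274163435306775, 47.74177293119553], [6.903733133031313, -0.17993185662279151, 53.149025751389516]]
```

View pics/w8z.png

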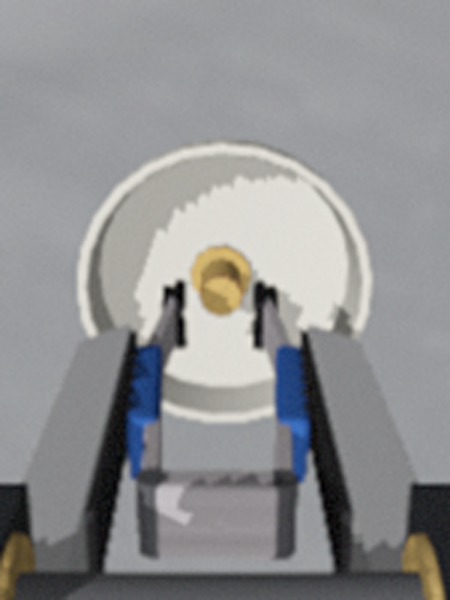

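View pics/w8s.png

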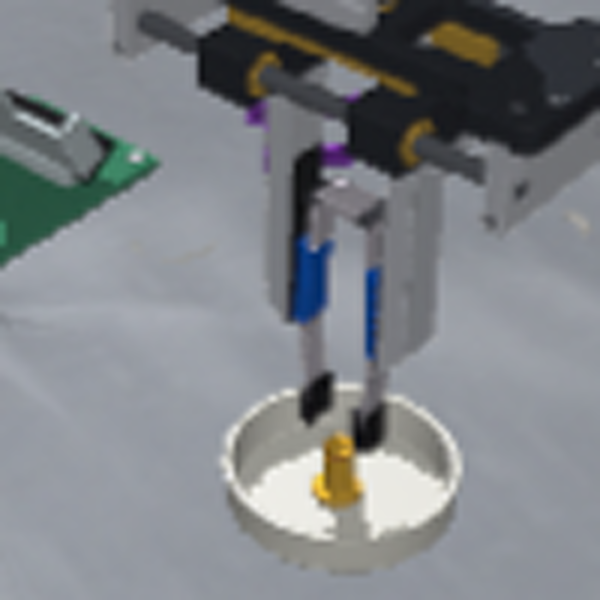

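Request:
{"name": "carry_out", "arguments": {"deltas": "0 0 4 0 0 0 .608; 0 0 8 0 0 0 .608; 0 0 12 0 0 0 .608; 0 0 16 0 0 0 .608; 0 0 19 0 0 0 .608; 0 0 20 0 0 0 .608; 0 0 20 0 0 0 .608; 0 0 20 0 0 0 .608"}}

```text
time: 9.88
tool_pos: [0.5602, -0.1889, 0.0538]
ee_rot: [3.14, -0.002, 0.343]
wrist_force: [0.6, 0.4, -1.0]
width: 0.0367
```

```bash
python3 chk.py w9
python3 rel.py w9
```

```text
9.8833 [ 0.5602 -0.1889  0.0538] [ 3.1403e+00 -2.5000e-03  3.4340e-01] 0.0367 [ 0.1 -4.8 -5.9 -1.6  1.  -2.2] [ 0.57  0.44 -1.  ]
9.9333 [ 0.5603 -0.189   0.054 ] [ 3.140e+00 -2.700e-03  3.434e-01] 0.0372 [-0.5 -4.4 -3.7  1.6 -0.6 -0.3] [ 0.39  0.25 -0.98]
barrel n 392 155 z [ 6.47 19.01 27.47]
 topface mean tool [-0.04  0.13 27.77] world [ 560.5  -189.19   26.39] minmax tool [ -5.71 -10.22  24.25] [ 6.21  8.23 29.65]
 flange: tool x,y range [[-4.35949480351586, -8.626425435309383], [7.363796915102486, 8.264961299830395]] 116
jaw 1 885 [[-12.059127162622612, 0.6094702389355886, 23.697164085958335], [-2.136269366377068, 5.73829142870054, 36.92360995005745], [4.171426805533837, 10.851915806089597, 49.16809173219343], [7.4151686141067845, 19.483526182329726, 49.88637544344767], [13.325376074287773, 25.323070490417198, 50.86132652004658]]
jaw -1 901 [[-11.961486963701786, -25.466026904029455, 23.56077984078884], [-1.9147845051422046, -19.611853881826352, 37.65911151957093], [4.190021173943883, -11.037851340904954, 49.14008487483554], [7.52437276771728, -5.688914870103409, 49.85752360514487], [13.369075600086347, -0.20681620242088164, 50.83509437300773]]
```

View pics/w9z.png

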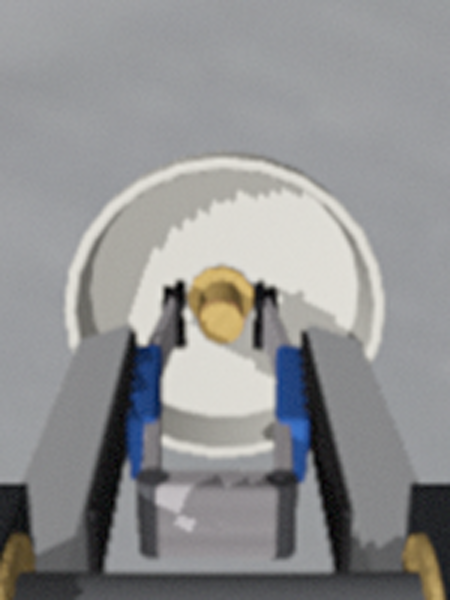

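View pics/w9s.png

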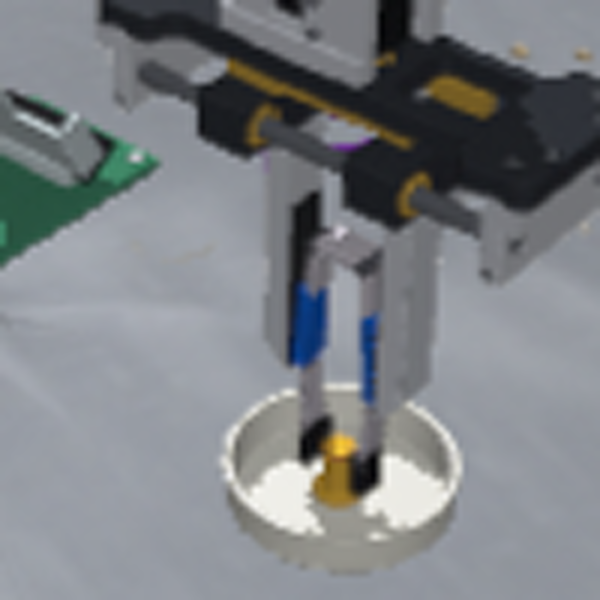

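Request:
{"name": "carry_out", "arguments": {"deltas": "0 0 0 0 0 0 .62; 0 0 0 0 0 0 .63; 0 0 0 0 0 0 .64; 0 0 0 0 0 0 .65; 0 0 0 0 0 0 .66; 0 0 0 0 0 0 .67; 0 0 0 0 0 0 .68; 0 0 0 0 0 0 .69"}}

```text
time: 10.7
tool_pos: [0.5602, -0.1889, 0.0538]
ee_rot: [3.14, -0.002, 0.343]
wrist_force: [0.3, -0.9, -0.4]
width: 0.0319
```

```bash
python3 chk.py w10
python3 rel.py w10|head -3
```

```text
10.7 [ 0.5602 -0.1889  0.0538] [ 3.1403e+00 -2.4000e-03  3.4340e-01] 0.0319 [-0.7  1.4  1.   0.9  0.6 -0.6] [ 0.31 -0.89 -0.44]
10.75 [ 0.5602 -0.189   0.0539] [ 3.1402e+00 -2.4000e-03  3.4340e-01] 0.0319 [ 0.5  0.2 -0.9  0.8  1.  -0.1] [ 0.54  0.54 -0.2 ]
barrel n 335 74 z [ 6.57 25.17 29.77]
 topface mean tool [-0.04 -0.   26.18] world [ 560.22 -189.01   27.66] minmax tool [-4.99 -6.34 23.  ] [ 5.53  6.01 27.06]
 flange: tool x,y range [[3.8298177231983144, -5.5309165905611515], [8.104535061206887, 5.335237716539143]] 52
```

View pics/w10z.png

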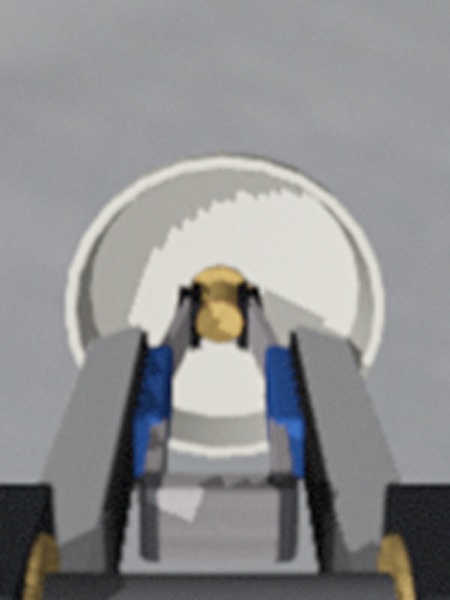

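View pics/w10s.png

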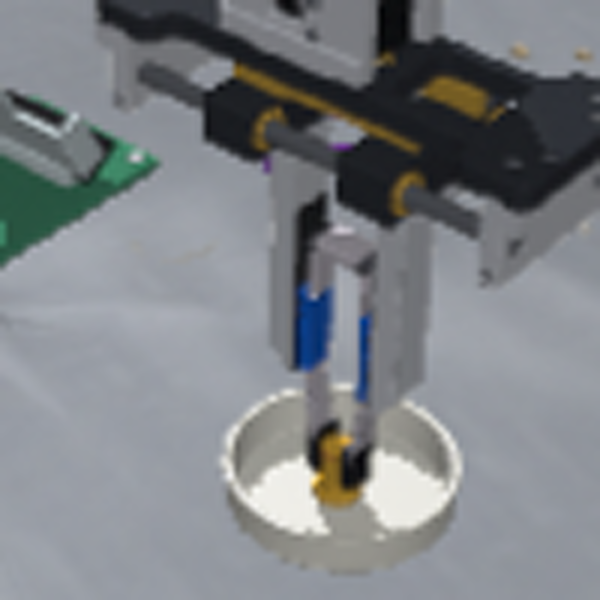

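Request:
{"name": "carry_out", "arguments": {"deltas": "0 0 -2 0 0 0 .69; 0 0 -6 0 0 0 .69; 0 0 -14 0 0 0 .69; 0 0 -26 0 0 0 .69; 0 0 -42 0 0 0 .69; 0 0 -60 0 0 0 .69; 0 0 -74 0 0 0 .69; 0 0 -80 0 0 0 .69"}}

```text
time: 11.52
tool_pos: [0.5616, -0.1896, 0.1383]
ee_rot: [3.136, -0.007, 0.343]
wrist_force: [0.9, 0.4, -1.0]
width: 0.0319
```

```bash
python3 - <<'E'
from h import *
np.set_printoptions(precision=4,suppress=True,linewidth=150)
o=robot.get_obs();print(o['time'],o['tool_pos'],o['width'],o['joint_positions'].round(2))
s=robot.snapshot('wrist');save(s,'w11z.png',(180,110,330,310),3)
s=robot.snapshot('scene');save(s,'s11.png',(240,130,340,290),4)
# tray: from top0/scene0
for n in ['top0','scene0','w5','w1']:
    s=np.load(n+'.npy',allow_pickle=True).item();W=pts(s);C=s['pixels'].astype(int)
    m=(C[...,0]>C[...,2]*1.5)&(abs(W[...,0]-.57)<.07)&(abs(W[...,1]-.285)<.07)
    print(n,m.sum(),cv2.minAreaRect((W[m][:,:2]*1000).astype(np.float32)),np.median(W[m][:,2]))
Rt=frame(lean=0,psi=0.344); delta([.57,.286,.14],toolrot(Rt))
E
```

```text
11.5167 [ 0.5616 -0.1896  0.1383] 0.03189059158238822 [-0.42  0.2   1.38  0.    1.55  0.81]
top0 1012 ((568.0030517578125, 285.03826904296875), (98.51481628417969, 99.2196044921875), 82.32244873046875) 0.0072103398226904935
scene0 456 ((571.2381591796875, 286.9869689941406), (94.92791748046875, 99.28838348388672), 82.64594268798828) 0.006081924737956625
w5 4552 ((568.9928588867188, 285.3746643066406), (97.69022369384766, 100.03633880615234), 81.8802719116211) 0.007593975872770659
w1 3979 ((573.9630126953125, 283.9990234375), (97.72314453125, 93.10856628417969), 81.73677062988281) 0.007622006681179792
t 11.62 pos [ 0.5612 -0.1894  0.1366] w 0.0313 shift [ 168.4 -444.7   -4.4] rot [ 0.005 -0.006 -0.001] deg 0.4
   0.25 [  42.1 -111.2   -1.1] [ 0.001 -0.002 -0.   ]
   0.5 [  84.2 -222.3   -2.2] [ 0.002 -0.003 -0.   ]
   0.75 [ 126.3 -333.5   -3.3] [ 0.004 -0.005 -0.   ]
   1 [ 168.4 -444.7   -4.4] [ 0.005 -0.006 -0.001]
```

View pics/w11z.png

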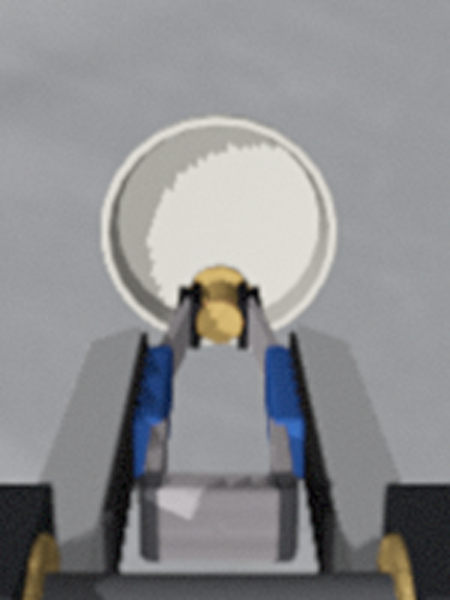

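View pics/s11.png

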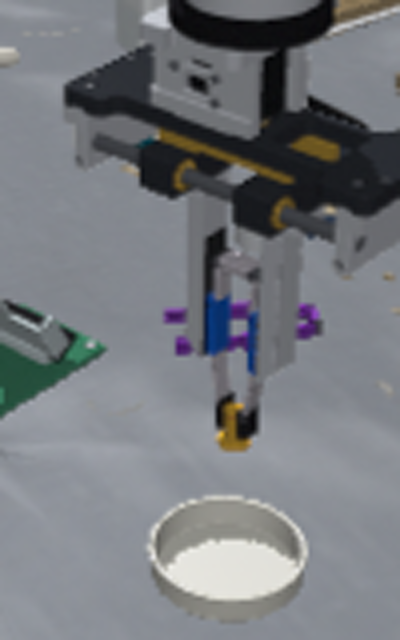

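Request:
{"name": "carry_out", "arguments": {"deltas": "4 -10 -12 0 0 0 .69; 11 -30 -24 0 0 0 .69; 22 -57 -35 0 0 0 .69; 33 -88 -42 0 0 0 .69; 46 -120 -45 0 0 0 .69; 58 -153 -46 0 0 0 .69; 71 -187 -46 0 0 0 .69; 84 -222 -46 0 0 0 .69"}}

```text
time: 12.28
tool_pos: [0.5633, 0.0507, 0.1796]
ee_rot: [3.141, -0.001, 0.343]
wrist_force: [0.6, 0.1, -0.6]
width: 0.0315
```

```bash
python3 - <<'E'
from h import *
Rt=frame(lean=0,psi=0.344); delta([.57,.286,.12],toolrot(Rt))
E
```

```text
t 12.28 pos [0.5633 0.0507 0.1796] w 0.0315 shift [  85.4 -219.3   59.6] rot [ 0.001 -0.001 -0.001] deg 0.1
   0.25 [ 21.4 -54.8  14.9] [ 0. -0. -0.]
   0.5 [  42.7 -109.7   29.8] [ 0.    -0.001 -0.   ]
   0.75 [  64.1 -164.5   44.7] [ 0.    -0.001 -0.001]
   1 [  85.4 -219.3   59.6] [ 0.001 -0.001 -0.001]
```

Request:
{"name": "carry_out", "arguments": {"deltas": "13 -34 0 0 0 0 .69; 26 -68 2 0 0 0 .69; 39 -101 8 0 0 0 .69; 52 -134 18 0 0 0 .69; 64 -165 32 0 0 0 .69; 75 -193 46 0 0 0 .69; 82 -211 56 0 0 0 .69; 85 -219 60 0 0 0 .69"}}

```text
time: 12.95
tool_pos: [0.568, 0.2864, 0.1165]
ee_rot: [3.141, 0.003, 0.347]
wrist_force: [-0.4, 0.1, -1.5]
width: 0.0321
```

```bash
python3 - <<'E'
from h import *
Rt=frame(lean=0,psi=0.344); 
for i in range(3):
  delta([.57,.286,.0595],toolrot(Rt),frac=0); s=robot.snapshot('wrist')
save(s,'w12z.png',(130,110,380,310),3)
r=robot.place_of(s,'barrel_center'); print([(d['p'],c2w(s,d['at']).round(4)) for d in r[:2]])
print(robot.get_obs()['joint_positions'].round(2),robot.get_obs()['ee_rot'])
s=robot.snapshot('scene');save(s,'s12.png',(170,110,290,230),5)
E
```

```text
t 12.95 pos [0.568  0.2864 0.1165] w 0.0321 shift [ 2.  1. 57.] rot [0.    0.003 0.003] deg 0.3
t 13.0 pos [0.5681 0.2863 0.1164] w 0.0314 shift [ 1.8  1.  56.9] rot [-0.     0.003  0.003] deg 0.3
t 13.05 pos [0.569  0.2845 0.1178] w 0.0319 shift [ 1.6 -1.2 58.3] rot [0.001 0.002 0.002] deg 0.2
[(0.61, array([0.5687, 0.2842, 0.0805]))]
[ 0.37  0.31  1.28 -0.    1.55  1.6 ] [ 3.13948034e+00 -2.26016923e-03  3.43038560e-01]
```

View pics/w12z.png

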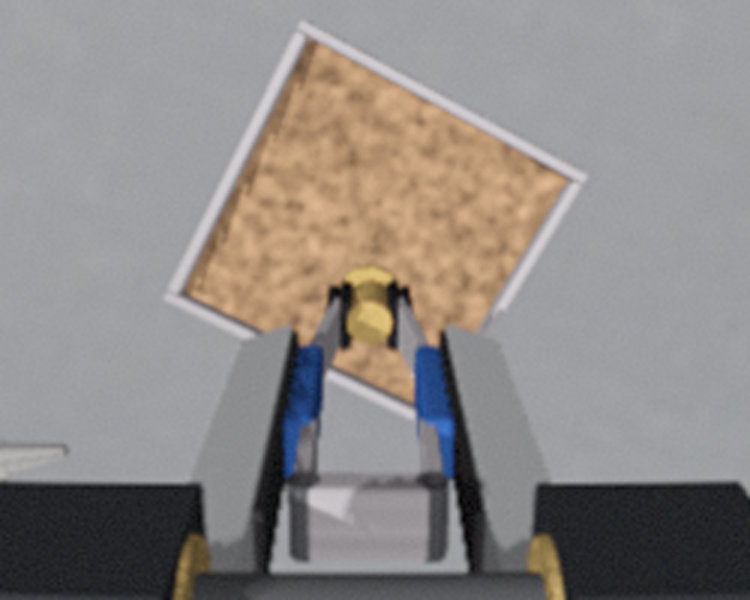

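View pics/s12.png

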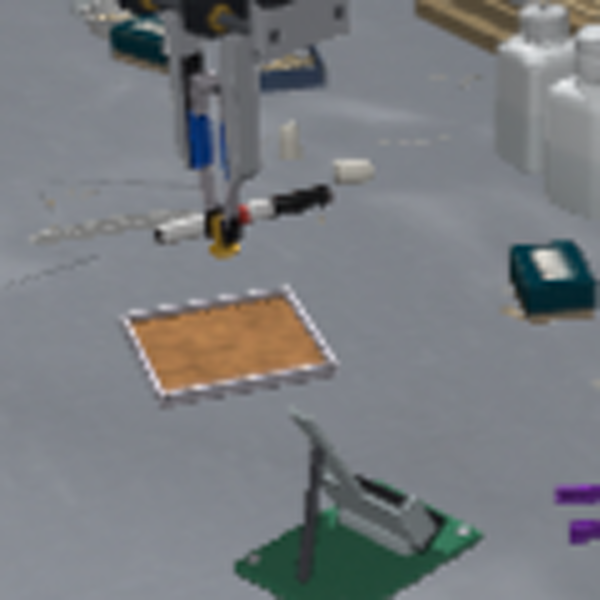

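Request:
{"name": "carry_out", "arguments": {"deltas": "1 0 12 0 0 0 .69; 1 0 26 0 0 0 .69; 1 0 38 0 0 0 .69; 1 0 47 0 0 0 .69; 1 0 53 0 0 0 .69; 1 0 57 0 0 0 .69; 1 0 57 0 0 0 .69; 1 0 57 0 0 0 .69"}}

```text
time: 13.87
tool_pos: [0.5719, 0.2835, 0.0628]
ee_rot: [3.14, -0.003, 0.343]
wrist_force: [0.2, -0.1, -0.7]
width: 0.0319
```

```bash
python3 - <<'E'
from h import *
Rt=frame(lean=0,psi=0.344); 
for i in range(3):
  o=robot.get_obs();delta([.57,.286,.0569],toolrot(Rt),frac=0);print(o['wrist_force'].round(2),(o['qvel']*1000).round(1)); s=robot.snapshot('wrist')
save(s,'w13z.png',(130,110,380,310),3);np.save('w13.npy',s,allow_pickle=True)
s=robot.snapshot('scene');save(s,'s13.png',(170,110,290,230),5)
E
```

```text
t 13.87 pos [0.5719 0.2835 0.0628] w 0.0319 shift [-1.  -3.   5.9] rot [ 0.001 -0.003 -0.001] deg 0.2
[ 0.16 -0.11 -0.74] [  3.4  -7.8 -15.3   0.4   0.6  -0.7]
t 13.92 pos [0.5722 0.2837 0.0633] w 0.0315 shift [-1.3 -2.9  6.4] rot [ 0.001 -0.004 -0.001] deg 0.2
[ 0.45  0.21 -1.75] [-0.  -4.2 -8.8 -0.1 -2.   0.8]
t 13.97 pos [0.5723 0.2838 0.0636] w 0.0316 shift [-1.5 -2.8  6.7] rot [ 0.001 -0.004 -0.001] deg 0.2
[ 0.35  0.05 -0.61] [ 1.6 -1.7 -2.7  1.4 -0.3 -0.7]
```

View pics/w13z.png

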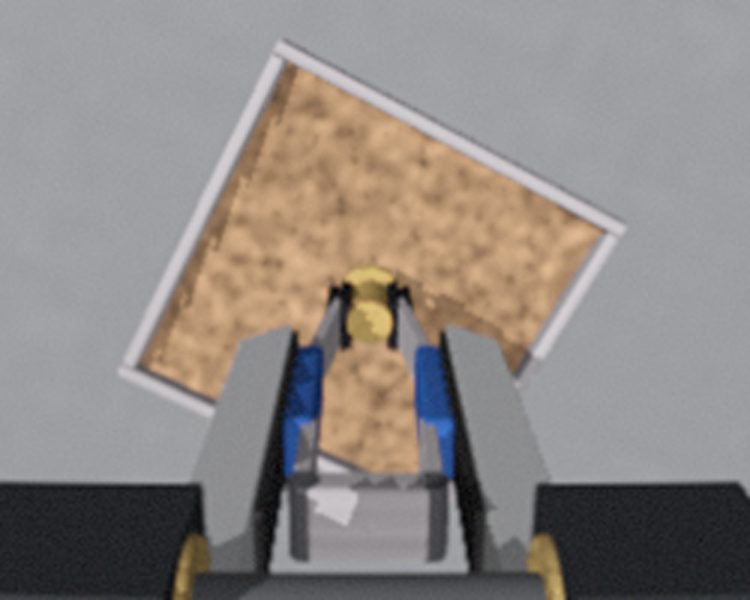

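View pics/s13.png

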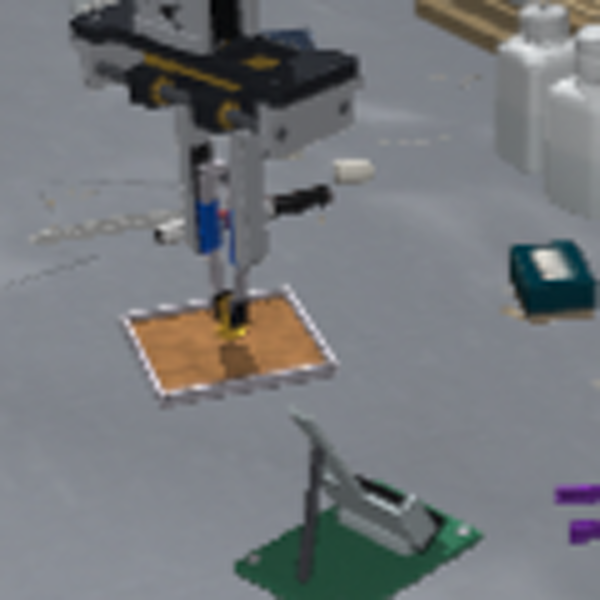

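Request:
{"name": "carry_out", "arguments": {"deltas": "0 0 1 0 -.004 0 .69; 0 0 2 0 -.004 0 .69; 0 0 3 0 -.004 0 .69; 0 0 4 0 -.004 0 .69; 0 0 5 0 -.004 0 .69; 0 0 5.5 0 -.004 0 .69; 0 0 5.5 0 -.004 0 .69; 0 0 5.5 0 -.004 0 .69"}}

```text
time: 14.73
tool_pos: [0.5717, 0.2836, 0.0571]
ee_rot: [3.14, 0.002, 0.343]
wrist_force: [-0.6, 1.5, -2.0]
width: 0.0318
```

```bash
cat > st.py <<'E'
from h import *
Rt=frame(lean=0,psi=0.344); 
for i in range(3):
  o=robot.get_obs();delta([.57,.286,.0569],toolrot(Rt),frac=0);print(o['wrist_force'].round(2),(o['qvel']*1000).round(1)); s=robot.snapshot('wrist')
E
python3 st.py
```

```text
t 14.73 pos [0.5717 0.2836 0.0571] w 0.0318 shift [-0.8 -2.9  0.2] rot [ 0.001  0.002 -0.001] deg 0.1
[-0.55  1.5  -2.03] [-0.6 -2.6 -1.2 -0.7 -0.8 -1. ]
t 14.78 pos [0.5718 0.2836 0.0572] w 0.0319 shift [-0.9 -2.9  0.3] rot [ 0.001  0.002 -0.001] deg 0.1
[-0.65 -0.87 -0.84] [ 1.9 -0.7  1.3  0.3 -1.3 -0.7]
t 14.83 pos [0.5718 0.2836 0.0572] w 0.0316 shift [-0.9 -2.9  0.3] rot [ 0.001  0.001 -0.001] deg 0.1
[-0.55  0.45 -1.83] [ 2.5 -0.1 -0.6 -0.4  0.6  2.1]
```

Request:
{"name": "carry_out", "arguments": {"deltas": "0 0 .2 0 0 0 .69; 0 0 .4 0 0 0 .69; 0 0 .6 0 0 0 .69; 0 0 .8 0 0 0 .69; 0 0 1 0 0 0 .69; 0 0 1 0 0 0 .69; 0 0 1 0 0 0 .69; 0 0 1 0 0 0 .69"}}

```text
time: 15.55
tool_pos: [0.5719, 0.2836, 0.0568]
ee_rot: [3.14, 0.001, 0.343]
wrist_force: [-2.1, -1.2, 3.7]
width: 0.0319
```

```bash
python3 st.py
```

```text
t 15.55 pos [0.5719 0.2836 0.0568] w 0.0319 shift [-1.  -2.9 -0.1] rot [ 0.001  0.001 -0.001] deg 0.1
[-2.08 -1.2   3.74] [ 1.4  0.5  1.2 -1.  -0.2 -0.8]
t 15.6 pos [0.5719 0.2836 0.0568] w 0.0317 shift [-1.  -2.9 -0.1] rot [ 0.001  0.001 -0.001] deg 0.1
[-2.8  -0.14  5.11] [ 0.2 -0.3  1.7 -0.4 -0.8  1.6]
t 15.65 pos [0.5719 0.2836 0.0568] w 0.0321 shift [-1.  -2.9 -0.1] rot [ 0.001  0.001 -0.001] deg 0.1
[-1.62 -1.01  4.14] [-0.6 -0.8 -0.2 -0.3 -0.4 -0.6]
```

Request:
{"name": "carry_out", "arguments": {"deltas": "0 0 -.4 0 0 0 .68; 0 0 -.4 0 0 0 .665; 0 0 -.4 0 0 0 .655; 0 0 -.4 0 0 0 .645; 0 0 -.4 0 0 0 .635; 0 0 -.4 0 0 0 .625; 0 0 -.4 0 0 0 .615; 0 0 -.4 0 0 0 .608"}}

```text
time: 16.37
tool_pos: [0.5717, 0.2835, 0.0563]
ee_rot: [3.14, 0.002, 0.343]
wrist_force: [-0.1, 0.1, 0.2]
width: 0.0371
```

```bash
python3 st.py; python3 - <<'E'
from h import *
s=robot.snapshot('wrist');save(s,'w14z.png',(180,110,330,310),3);np.save('w14.npy',s,allow_pickle=True)
s=robot.snapshot('scene');save(s,'s14.png',(180,120,260,200),7)
E
```

```text
t 16.37 pos [0.5717 0.2835 0.0563] w 0.0371 shift [-0.8 -2.9 -0.6] rot [ 0.001  0.002 -0.001] deg 0.1
[-0.11  0.15  0.19] [ 1.2 -0.9 -1.9  0.   0.2  0.7]
t 16.42 pos [0.5717 0.2836 0.0564] w 0.0371 shift [-0.8 -2.9 -0.5] rot [ 0.001  0.002 -0.001] deg 0.1
[-0.03  1.51 -0.16] [-0.3 -2.3 -2.9  0.6  3.6 -1.3]
t 16.47 pos [0.5718 0.2836 0.0565] w 0.0367 shift [-0.8 -2.9 -0.4] rot [ 0.001  0.002 -0.001] deg 0.1
[-0.32 -0.29 -1.17] [-0.6 -4.7 -0.3 -0.2 -0.4  0.4]
```

View pics/w14z.png

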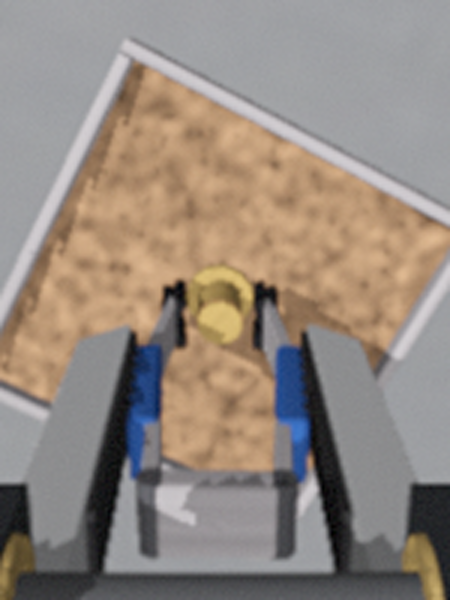

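View pics/s14.png

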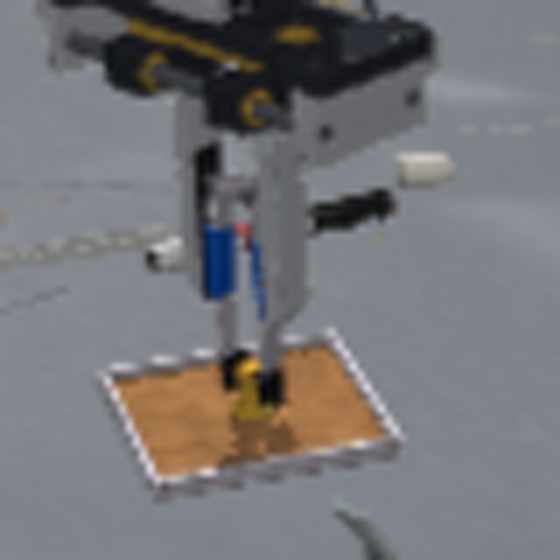

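Released upright and clear of both jaws. Lift straight up.

Request:
{"name": "carry_out", "arguments": {"deltas": "0 0 -2 0 0 0 .608; 0 0 -6 0 0 0 .608; 0 0 -12 0 0 0 .608; 0 0 -20 0 0 0 .608; 0 0 -32 0 0 0 .61; 0 0 -50 0 0 0 .612; 0 0 -70 0 0 0 .615; 0 0 -90 0 0 0 .615"}}

```text
time: 17.28
tool_pos: [0.572, 0.2837, 0.1487]
ee_rot: [3.14, 0.001, 0.343]
wrist_force: [0.3, 0.1, -0.5]
width: 0.0362
```

```bash
python3 - <<'E'
from h import *
np.set_printoptions(precision=4,suppress=True,linewidth=150)
o=robot.get_obs();print(o['time'],o['tool_pos'],o['width'])
s=robot.snapshot('wrist');save(s,'w15z.png',(130,110,380,310),3);np.save('w15.npy',s,allow_pickle=True)
s=robot.snapshot('scene');save(s,'s15.png',(170,90,290,210),5)
A=PICKR.as_matrix()
# pre-insert: pick pose + 6mm tool x, -110mm tool z ; via waypoint vertical-ish above
pre=PICKP+A@np.array([.006,0,-.110]); print(pre)
delta(pre,A)
E
```

```text
17.2833 [0.572  0.2837 0.1487] 0.03624880916859455
[0.4962 0.0294 0.1557]
t 17.38 pos [0.5745 0.2848 0.153 ] w 0.0364 shift [-159.7  214.1   -3.9] rot [ 0.002  0.512 -0.005] deg 29.4
   0.25 [-39.9  53.5  -1. ] [ 0.     0.128 -0.001]
   0.5 [-79.8 107.1  -2. ] [ 0.001  0.256 -0.003]
   0.75 [-119.7  160.6   -2.9] [ 0.001  0.384 -0.004]
   1 [-159.7  214.1   -3.9] [ 0.002  0.512 -0.005]
```

View pics/w15z.png

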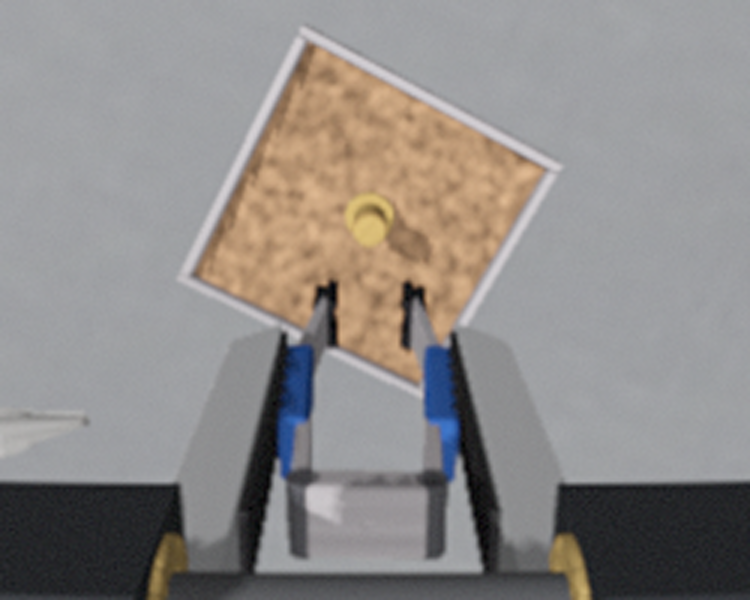

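View pics/s15.png

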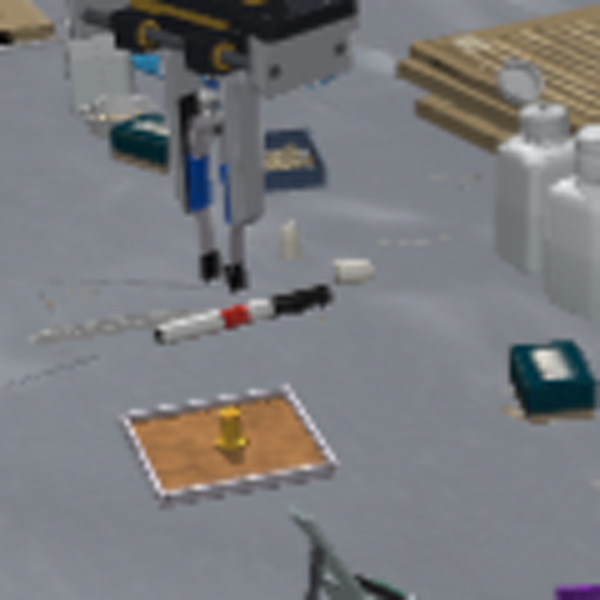

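```bash
python3 - <<'E'
from h import *
A=PICKR.as_matrix()
pre=PICKP+A@np.array([.015,0,-.140]); print(pre)
delta(pre,A)
E
```

```text
[0.4895143  0.02700617 0.18615152]
t 17.38 pos [0.5745 0.2848 0.153 ] w 0.0364 shift [-166.5  214.1  -34.5] rot [ 0.002  0.512 -0.005] deg 29.4
   0.25 [-41.6  53.5  -8.6] [ 0.     0.128 -0.001]
   0.5 [-83.3 107.1 -17.2] [ 0.001  0.256 -0.003]
   0.75 [-124.9  160.6  -25.9] [ 0.001  0.384 -0.004]
   1 [-166.5  214.1  -34.5] [ 0.002  0.512 -0.005]
```

Request:
{"name": "carry_out", "arguments": {"deltas": "-12 15 -15 0 .04 0 .615; -32 42 -28 0 .1 0 .615; -58 74 -36 0 .18 0 .615; -86 110 -40 0 .27 -.002 .615; -113 146 -40 0 .35 -.003 .615; -140 180 -38 .001 .43 -.004 .615; -159 204 -36 .002 .49 -.005 .615; -166 214 -35 .002 .512 -.005 .615"}}

```text
time: 18.05
tool_pos: [0.4841, 0.022, 0.1796]
ee_rot: [3.139, -0.509, 0.343]
wrist_force: [0.1, 0.1, -1.3]
width: 0.0361
```

Request:
{"name": "carry_out", "arguments": {"deltas": "0 0 0 0 0 0 .615; 0 0 0 0 0 0 .615; 0 0 0 0 0 0 .615; 0 0 0 0 0 0 .615; 0 0 0 0 0 0 .615; 0 0 0 0 0 0 .615; 0 0 0 0 0 0 .615; 0 0 0 0 0 0 .615"}}

```text
time: 18.72
tool_pos: [0.4878, 0.0271, 0.182]
ee_rot: [3.141, -0.51, 0.35]
wrist_force: [0.5, -0.2, -0.4]
width: 0.0362
```

```bash
cat > grip.py <<'E'
from h import *
import sys
np.set_printoptions(precision=1,suppress=True,linewidth=150)
def an(s,o):
    W=pts(s);T=R.from_euler('xyz',o['ee_rot']).inv().apply((W.reshape(-1,3)-o['tool_pos'])).reshape(W.shape)*1000
    C=s['pixels'].astype(int)
    bl=(C[...,2]>C[...,0]*1.8)&(C[...,2]>90)&(abs(T[...,1])<25)&(abs(T[...,2])<60)&(T[...,0]>5)
    q=T[bl]
    for sg in (1,-1):
        p=q[q[:,1]*sg>0]; f=np.polyfit(p[:,2],p[:,0],1); print('grip',sg,len(p),'slope',f.round(3),'x@-19',np.polyval(f,-19).round(2),'y',np.percentile(p[:,1],[2,98]))
    n=(abs(T[...,1])<12)&(T[...,2]<-45)&(T[...,2]>-75)&(abs(T[...,0])<20); print('bow',n.sum(),np.percentile(T[n],[2,50,98],axis=0).tolist())
    j=(abs(T[...,1])<18)&(T[...,2]>24)&(T[...,2]<50)&(abs(T[...,0])<12);p=T[j]
    if len(p)>20:
      for sg in (1,-1):
        k=p[p[:,1]*sg>0]; print('jaw',sg,len(k),np.percentile(k,[2,50,98],axis=0).tolist())
if __name__=='__main__':
    o=robot.get_obs();print(o['time'],o['tool_pos']*1000,o['ee_rot'].round(4),o['width'],o['qvel']*1000)
    s=robot.snapshot('wrist');np.save(sys.argv[1]+'.npy',s,allow_pickle=True);save(s,sys.argv[1]+'.png',sc=1.5)
    o=robot.get_obs();print(o['time'],o['tool_pos']*1000,o['ee_rot'].round(4),o['width'],o['qvel']*1000)
    an(s,o)
    A=PICKR.as_matrix(); delta(PICKP+A@np.array([.006,0,-.03]),A)
E
python3 grip.py w16
```

```text
18.7167 [487.8  27.1 182. ] [ 3.1 -0.5  0.4] 0.036156771749243685 [-8.6 -4.9  5.5  2.2 -1.  -1.6]
18.7667 [487.8  26.9 182. ] [ 3.1 -0.5  0.4] 0.03556772823465579 [-8.3 -3.3  1.1 -1.6 -0.2  2.4]
grip 1 243 slope [0. 7.] x@-19 6.68 y [10.7 16.6]
grip -1 236 slope [0.  7.2] x@-19 6.87 y [-17.7 -12.5]
bow 1558 [[-6.5680684021242115, -11.592779942029134, -61.4410286622297], [2.3467633511787764, 0.13241335837016094, -60.145988693187164], [7.41077842475917, 11.476540131065251, -47.66404093957811]]
jaw 1 100 [[-5.578286268454902, 7.607170672010153, 24.05201888550212], [5.510656698865643, 9.743216299255723, 29.08605559463026], [7.095533925297532, 14.147893313639862, 40.364452912495636]]
jaw -1 107 [[-5.430385497007658, -14.93320478350346, 24.061874144592277], [5.449562774314639, -10.583534912161184, 28.31609618752455], [7.252202740322017, -8.737848715453094, 40.9050766815043]]
t 18.77 pos [0.5 0.  0.2] w 0.0356 shift [ -4.2   0.6 107.3] rot [-0.  0.  0.] deg 0.7
   0.25 [-1.1  0.2 26.8] [-0.  0.  0.]
   0.5 [-2.1  0.3 53.7] [-0.  0.  0.]
   0.75 [-3.2  0.5 80.5] [-0.  0.  0.]
   1 [ -4.2   0.6 107.3] [-0.  0.  0.]
```

View pics/w16.png

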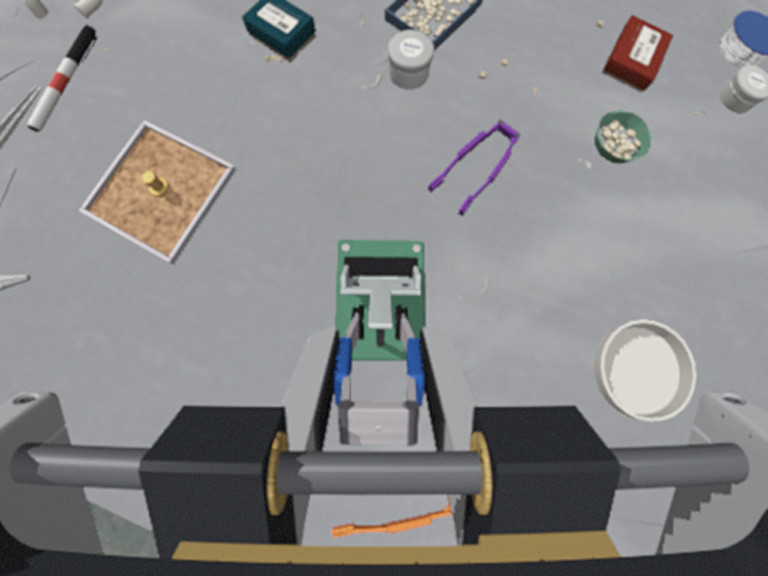

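Request:
{"name": "carry_out", "arguments": {"deltas": "0 .5 10 0 .004 0 .615; -1 .5 28 0 .008 0 .615; -2 .5 48 0 .012 0 .615; -3 .5 68 0 .012 0 .615; -4 .5 86 0 .012 0 .615; -4 .5 99 0 .012 0 .615; -4 .5 106 0 .012 0 .615; -4 .5 107 0 .012 0 .615"}}

```text
time: 19.43
tool_pos: [0.533, 0.043, 0.0849]
ee_rot: [-3.14, -0.52, 0.349]
wrist_force: [-0.2, -0.1, -0.2]
width: 0.0361
```

Request:
{"name": "carry_out", "arguments": {"deltas": "0 0 0 0 0 0 .615; 0 0 0 0 0 0 .615; 0 0 0 0 0 0 .615; 0 0 0 0 0 0 .615; 0 0 0 0 0 0 .615; 0 0 0 0 0 0 .615; 0 0 0 0 0 0 .615; 0 0 0 0 0 0 .615"}}

```text
time: 20.1
tool_pos: [0.5337, 0.0425, 0.0869]
ee_rot: [3.141, -0.523, 0.349]
wrist_force: [0.1, -1.4, -0.4]
width: 0.0365
```

```bash
sed -i 's/A=PICKR.as_matrix(); delta.*/np.set_printoptions(precision=4,suppress=True); A=PICKR.as_matrix(); delta(PICKP,A)/' grip.py; python3 grip.py w17; python3 - <<'E'
from h import *
s=robot.snapshot('scene');save(s,'s17.png',(190,130,310,250),5)
E
```

```text
20.1 [533.7  42.5  86.9] [ 3.1 -0.5  0.3] 0.03649819166933578 [0.5 4.2 1.2 0.9 0.7 0.9]
20.15 [533.7  42.5  86.9] [ 3.1 -0.5  0.3] 0.03612984655506645 [ 0.1  2.1  0.4  1.7  1.3 -1. ]
grip 1 240 slope [0.  6.9] x@-19 6.6 y [10.9 16.6]
grip -1 241 slope [0.  7.1] x@-19 6.8 y [-17.7 -12.2]
bow 1550 [[-6.568195327551404, -11.611238284726298, -61.57743540166428], [2.260812039472344, 0.26316899098606716, -60.2553839326536], [7.4130112464019575, 11.459486226890272, -48.39476657773377]]
jaw 1 95 [[-5.571038755465778, 7.744279468958165, 24.138229755013196], [5.4603064934356755, 9.876132077439518, 29.68242522578179], [7.085940474414037, 14.365221766246178, 41.03012324532786]]
jaw -1 104 [[-5.216589682776872, -14.743890683119808, 24.02380011138064], [5.5004268278655, -10.344629171362843, 28.757042562654227], [7.286160307539572, -8.618399512056643, 41.27565105668928]]
t 20.15 pos [0.5337 0.0425 0.0869] w 0.0361 shift [-6.1 -0.5 30.6] rot [-0.    -0.001  0.   ] deg 0.1
   0.25 [-1.5 -0.1  7.7] [-0. -0.  0.]
   0.5 [-3.1 -0.2 15.3] [-0. -0.  0.]
   0.75 [-4.6 -0.3 23. ] [-0.    -0.001  0.   ]
   1 [-6.1 -0.5 30.6] [-0.    -0.001  0.   ]
```

View pics/w17.png

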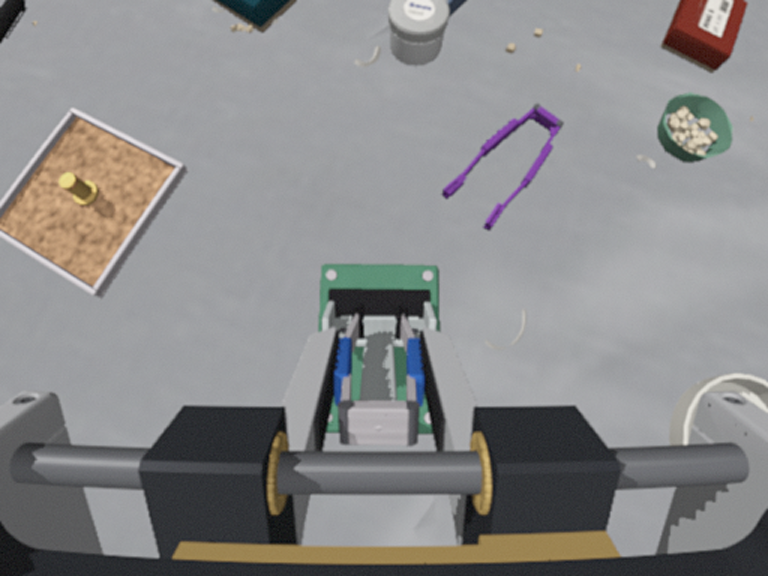

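View pics/s17.png

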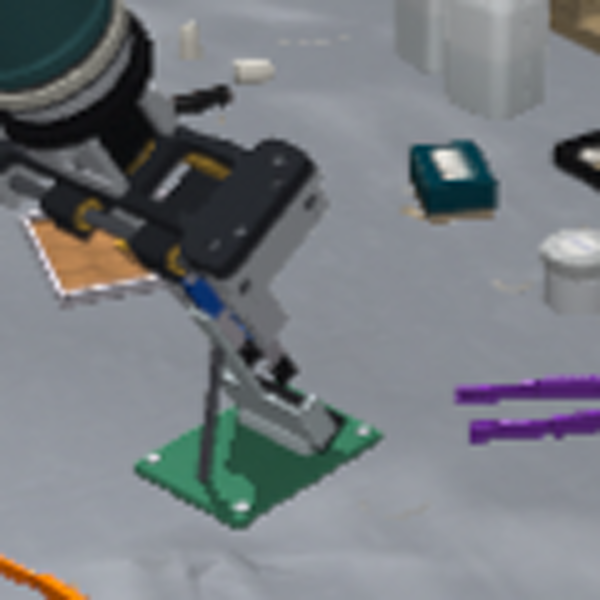

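Request:
{"name": "carry_out", "arguments": {"deltas": "0 -.5 6 0 0 0 .615; 0 -.5 13 0 0 0 .615; 0 -.5 20 0 0 0 .615; -1 -.5 25 0 0 0 .615; -3 -.5 27 0 0 0 .615; -5 -.5 27.5 0 0 0 .615; -5.5 -.5 28 0 0 0 .615; -5.5 -.5 28 0 0 0 .615"}}

```text
time: 20.87
tool_pos: [0.542, 0.0461, 0.0596]
ee_rot: [3.141, -0.522, 0.349]
wrist_force: [-0.6, 0.3, -0.6]
width: 0.0365
```

```bash
cat > st2.py <<'E'
from h import *
A=PICKR.as_matrix()
for i in range(3):
  o=robot.get_obs();delta(PICKP,A,frac=0);f=o['wrist_force'];print('F world',f.round(2),'tool',(R.from_euler('xyz',o['ee_rot']).inv().apply(f)).round(2),(o['qvel']*1000).round(1)); s=robot.snapshot('wrist')
E
python3 st2.py
```

```text
t 20.87 pos [0.542  0.0461 0.0596] w 0.0365 shift [-0.3  0.1  2.5] rot [-0.    -0.001 -0.   ] deg 0.0
F world [-0.56  0.34 -0.61] tool [-0.66 -0.51  0.33] [ 0.5 -5.9 -6.7 -2.3  2.2  0.7]
t 20.92 pos [0.5421 0.0461 0.0599] w 0.0361 shift [-0.6  0.   2.6] rot [-0.    -0.001  0.   ] deg 0.0
F world [-0.39  0.6  -0.22] tool [-0.25 -0.7   0.11] [ 0.4 -2.6 -4.7 -1.1 -0.2  0.9]
t 20.97 pos [0.5422 0.046  0.0601] w 0.0361 shift [-0.8 -0.   2.7] rot [ 0.    -0.001  0.   ] deg 0.1
F world [ 0.    0.3  -1.44] tool [-0.63 -0.28  1.3 ] [ 0.1 -1.  -2.4  0.9 -0.2 -0.2]
```

Request:
{"name": "carry_out", "arguments": {"deltas": "-.3 0 .3 0 0 0 .615; -.5 0 .6 0 0 0 .615; -.5 0 .9 0 0 0 .615; -.5 0 1.2 0 0 0 .615; -.5 0 1.5 0 0 0 .615; -.5 0 1.7 0 0 0 .615; -.5 0 1.7 0 0 0 .615; -.5 0 1.7 0 0 0 .615"}}

```text
time: 21.68
tool_pos: [0.5426, 0.0463, 0.0581]
ee_rot: [3.141, -0.522, 0.349]
wrist_force: [0.2, 0.8, -0.0]
width: 0.0361
```

```bash
python3 st2.py
```

```text
t 21.68 pos [0.5426 0.0463 0.0581] w 0.0361 shift [-0.1  0.1  0.8] rot [-0.    -0.001  0.   ] deg 0.0
F world [ 0.15  0.78 -0.05] tool [ 0.33 -0.69  0.25] [-0.2 -0.5 -1.9 -0.8  0.8  0.2]
t 21.73 pos [0.5426 0.0463 0.0581] w 0.0364 shift [-0.1  0.1  0.8] rot [-0.    -0.001  0.   ] deg 0.0
F world [-0.1  -0.38 -0.31] tool [-0.35  0.33  0.15] [-1.6  1.5  1.6  0.1 -1.7 -0.3]
t 21.78 pos [0.5426 0.0463 0.0581] w 0.0364 shift [-0.1  0.1  0.8] rot [-0.    -0.001  0.   ] deg 0.0
F world [ 0.87  0.54 -0.05] tool [ 0.84 -0.21  0.54] [-0.6 -1.1  2.2 -0.3  1.5 -0.6]
```

Request:
{"name": "carry_out", "arguments": {"deltas": "-.2 0 .3 0 0 0 .615; -.2 0 .6 0 0 0 .615; -.2 0 .9 0 0 0 .615; -.2 0 1.2 0 0 0 .615; -.2 0 1.2 0 0 0 .615; -.2 0 1.2 0 0 0 .615; -.2 0 1.2 0 0 0 .615; -.2 0 1.2 0 0 0 .615"}}

```text
time: 22.5
tool_pos: [0.5431, 0.0464, 0.057]
ee_rot: [3.141, -0.523, 0.349]
wrist_force: [-0.1, -0.3, 0.1]
width: 0.0362
```

```bash
python3 st2.py
```

```text
t 22.5 pos [0.5431 0.0464 0.057 ] w 0.0362 shift [-0.1  0.  -0.3] rot [-0.    -0.001  0.   ] deg 0.1
F world [-0.07 -0.31  0.1 ] tool [-0.1   0.27 -0.17] [ 0.9  0.6 -0.3 -0.7 -0.4 -0.2]
t 22.55 pos [0.5431 0.0464 0.057 ] w 0.0363 shift [-0.   0.  -0.3] rot [-0.    -0.001 -0.   ] deg 0.1
F world [ 0.48 -0.96 -0.31] tool [-0.05  1.06  0.33] [-1.6  0.5  0.9 -1.6 -0.7  0.8]
t 22.6 pos [0.5431 0.0464 0.0571] w 0.0365 shift [-0.1  0.  -0.3] rot [-0.    -0.001  0.   ] deg 0.1
F world [0.43 0.15 0.42] tool [ 0.6   0.   -0.13] [-0.4 -2.  -1.1 -0.3  0.9  1.7]
```

Request:
{"name": "carry_out", "arguments": {"deltas": "-.2 0 .3 0 0 0 .615; -.2 0 .6 0 0 0 .615; -.2 0 .9 0 0 0 .615; -.2 0 1.2 0 0 0 .615; -.2 0 1.2 0 0 0 .615; -.2 0 1.2 0 0 0 .615; -.2 0 1.2 0 0 0 .615; -.2 0 1.2 0 0 0 .615"}}

```text
time: 23.32
tool_pos: [0.5437, 0.0464, 0.0568]
ee_rot: [3.14, -0.524, 0.35]
wrist_force: [-3.0, -0.7, 5.7]
width: 0.0364
```

```bash
python3 st2.py;python3 grip.py w18|tail -9|head -3; python3 - <<'E'
from h import *
s=robot.snapshot('scene');save(s,'s18.png',(190,130,310,250),5)
E
```

```text
t 23.32 pos [0.5437 0.0464 0.0568] w 0.0364 shift [-0.5 -0.2 -0.8] rot [ 0.    -0.002  0.   ] deg 0.1
F world [-3.04 -0.73  5.67] tool [ 0.15 -0.35 -6.47] [-1.8 -1.6  0.9 -1.8  1.1 -0.4]
t 23.37 pos [0.5437 0.0464 0.0568] w 0.0363 shift [-0.5 -0.1 -0.8] rot [ 0.    -0.002  0.001] deg 0.1
F world [-3.56 -0.85  5.51] tool [-0.4  -0.41 -6.59] [-1.1 -0.8  0.2  1.  -0.4  0.8]
t 23.42 pos [0.5437 0.0465 0.0568] w 0.0362 shift [-0.5 -0.1 -0.8] rot [ 0.    -0.002  0.   ] deg 0.1
F world [-3.22 -1.35  6.75] tool [ 0.36  0.18 -7.59] [-0.8 -0.2  0.1 -1.6  0.2  0.1]
grip -1 235 slope [0.  6.9] x@-19 6.85 y [-17.5 -12.2]
bow 1722 [[-8.078580223937493, -11.586455959895993, -61.87616230695746], [2.0302597802893088, 0.23318404366307194, -60.47184046266797], [7.96495159748446, 11.502949541823691, -49.67060082303941]]
jaw 1 540 [[-7.804460655531702, 0.7217087109937507, 24.279424424739563], [3.7601905435296255, 7.345100926498276, 41.33786311164228], [10.5406596202023, 17.51978586378762, 46.1451182436109]]
```

View pics/s18.png

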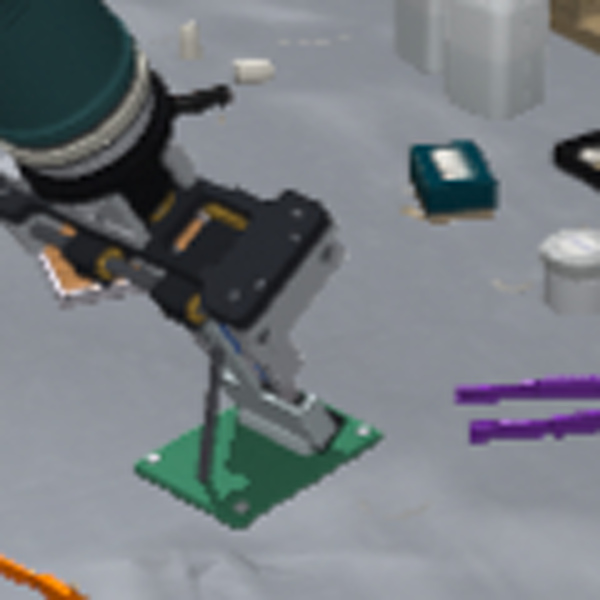

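View pics/w18.png

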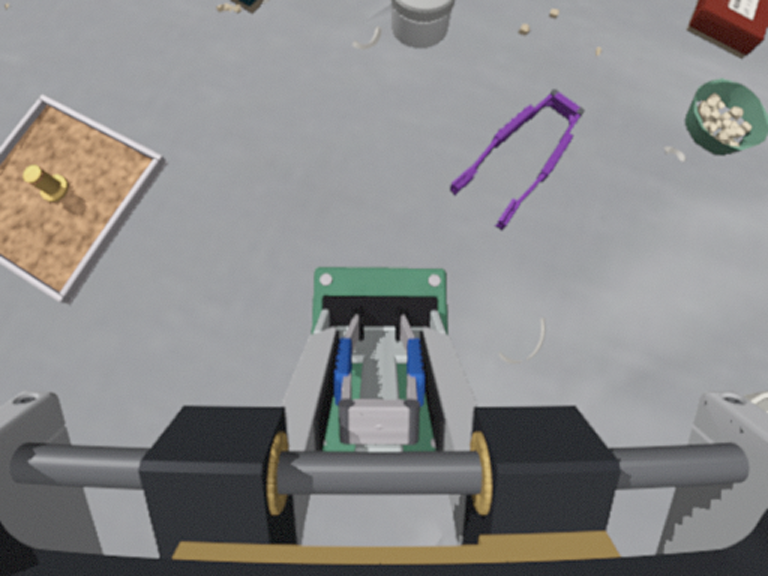

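Request:
{"name": "carry_out", "arguments": {"deltas": "-.3 0 -.6 0 0 0 .615; -.6 0 -.6 0 0 0 .615; -.9 0 -.6 0 0 0 .615; -.9 0 -.6 0 0 0 .615; -.9 0 -.6 0 0 0 .615; -.9 0 -.6 0 0 0 .615; -.9 0 -.6 0 0 0 .615; -.9 0 -.6 0 0 0 .615"}}

```text
time: 24.23
tool_pos: [0.5432, 0.0463, 0.0567]
ee_rot: [3.14, -0.525, 0.349]
wrist_force: [3.2, 2.6, 2.9]
width: 0.0365
```

```bash
python3 st2.py
```

```text
t 24.23 pos [0.5432 0.0463 0.0567] w 0.0365 shift [ 0.1 -0.1 -0.6] rot [ 0.    -0.003 -0.   ] deg 0.2
F world [3.22 2.65 2.88] tool [ 4.84 -1.38 -0.52] [ 0.9  0.6 -0.5 -1.2  1.9  0.8]
t 24.28 pos [0.5432 0.0462 0.0567] w 0.036 shift [ 0.1 -0.2 -0.6] rot [ 0.    -0.003 -0.   ] deg 0.2
F world [2.06 2.84 2.66] tool [ 3.85 -1.96 -0.85] [-0.4  0.1 -0.7  0.4 -0.3  0.2]
t 24.33 pos [0.5432 0.0462 0.0567] w 0.0365 shift [ 0.1 -0.2 -0.6] rot [ 0.    -0.003 -0.   ] deg 0.2
F world [4.36 2.04 3.4 ] tool [ 5.86 -0.43 -0.54] [-1.   0.5  0.9 -2.5 -0.5  0.1]
```

Request:
{"name": "carry_out", "arguments": {"deltas": ".4 0 0 0 0 0 .61; .4 0 0 0 0 0 .6; .4 0 0 0 0 0 .59; .4 0 0 0 0 0 .58; .4 0 0 0 0 0 .57; .4 0 0 0 0 0 .56; .4 0 0 0 0 0 .53; .4 0 0 0 0 0 .5"}}

```text
time: 25.05
tool_pos: [0.5413, 0.0464, 0.0544]
ee_rot: [-3.141, -0.519, 0.349]
wrist_force: [0.0, 0.1, 0.4]
width: 0.0463
```

Request:
{"name": "carry_out", "arguments": {"deltas": "0 0 0 0 0 0 .48; 0 0 0 0 0 0 .45; 0 0 0 0 0 0 .4; 0 0 0 0 0 0 .35; 0 0 0 0 0 0 .3; 0 0 0 0 0 0 .25; 0 0 0 0 0 0 .2; 0 0 0 0 0 0 .2"}}

```text
time: 25.72
tool_pos: [0.5427, 0.0463, 0.0561]
ee_rot: [3.141, -0.522, 0.349]
wrist_force: [0.2, 0.6, 0.6]
width: 0.0746
```

```bash
python3 - <<'E'
from h import *
o=robot.get_obs();print(o['time'],o['tool_pos'],o['width'])
s=robot.snapshot('wrist');save(s,'w19.png',sc=1.5);np.save('w19.npy',s,allow_pickle=True)
E
```

```text
25.7167 [0.54267526 0.04628905 0.05608055] 0.07458519672041987
```

View pics/w19.png

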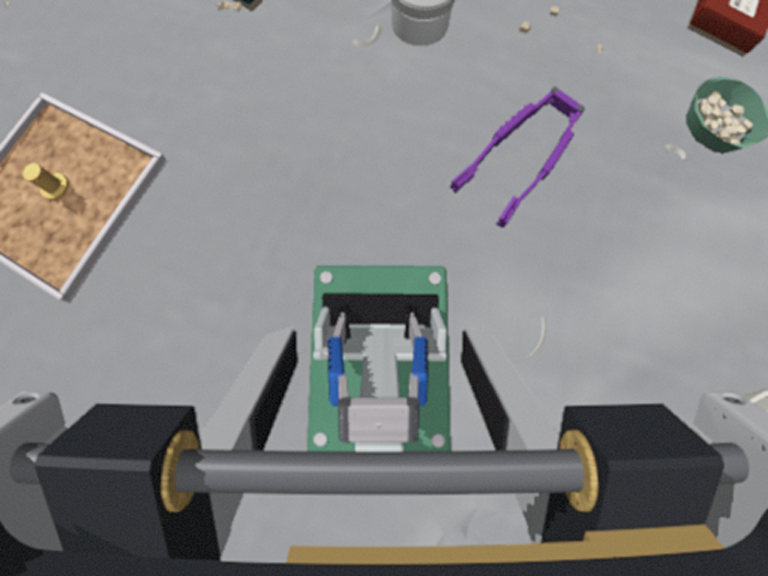

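Tongs lie open in the rest, nearly as in w3. Withdraw along the tool axis.

Request:
{"name": "carry_out", "arguments": {"deltas": "0 0 -5 0 0 0 .2; 0 0 -20 0 0 0 .15; 0 0 -40 0 0 0 .1; 0 0 -62 0 0 0 .05; 0 0 -85 0 0 0 0; 0 0 -105 0 0 0 0; 0 0 -118 0 0 0 0; 0 0 -120 0 0 0 0"}}

```text
time: 26.43
tool_pos: [0.4872, 0.0252, 0.164]
ee_rot: [3.137, -0.528, 0.35]
wrist_force: [0.5, 0.1, 0.6]
width: 0.0941
```

Request:
{"name": "carry_out", "arguments": {"deltas": "0 0 0 0 0 0 0; 0 0 0 0 0 0 0; 0 0 0 0 0 0 0; 0 0 0 0 0 0 0; 0 0 0 0 0 0 0; 0 0 0 0 0 0 0; 0 0 0 0 0 0 0; 0 0 0 0 0 0 0"}}

```text
time: 27.1
tool_pos: [0.4863, 0.026, 0.1597]
ee_rot: [3.141, -0.522, 0.349]
wrist_force: [0.6, 0.6, 0.1]
width: 0.094
```

```bash
python3 - <<'E'
from h import *
np.set_printoptions(precision=1,suppress=True,linewidth=150)
o=robot.get_obs();print(o['time'],o['tool_pos']*1000,o['width'])
s=robot.snapshot('wrist');save(s,'w20.png',sc=1.5);np.save('w20.npy',s,allow_pickle=True)
for n in ['w1','w20']:
    q=np.load(n+'.npy',allow_pickle=True).item();W=pts(q);L=(W-F)@frame()*1000;C=q['pixels'].astype(int)
    m=(abs(L[...,0])<14)&(abs(L[...,1])<26)&(L[...,2]>40)&(L[...,2]<115)
    for a,b in [(98,112),(70,85),(60,70),(50,60)]:
        p=L[m&(L[...,2]>a)&(L[...,2]<b)&(L[...,0]>0)]
        print(n,a,len(p),'x',np.percentile(p[:,0],[50,95]),'y',np.percentile(p[:,1],[2,98]),'z',np.percentile(p[:,2],[50,98]))
sc=robot.snapshot('scene');save(sc,'s20.png',(160,100,320,250),4)
print([(round(d['p'],2),(c2w(s,d['at'])*1000)) for d in robot.place_of(s,'tongs_tip')[:3]])
print([(round(d['p'],2),(c2w(s,d['at'])*1000)) for d in robot.place_of(s,'tongs_grip')[:3]])
print([(round(d['p'],2),(c2w(sc,d['at'])*1000)) for d in robot.place_of(sc,'barrel_center')[:3]])
E
```

```text
27.1 [486.3  26.  159.7] 0.09395832966681061
w1 98 290 x [4.7 8.2] y [-12.3  12.5] z [101.9 103.4]
w1 70 118 x [6.5 8.3] y [-18.3  18.5] z [80.2 84.8]
w1 60 45 x [8.  8.3] y [-20.3  20.4] z [64.2 69.6]
w1 50 29 x [8.2 8.4] y [-20.8  21.1] z [57.3 59. ]
w20 98 312 x [4.7 8.3] y [-12.6  13.1] z [102.1 103.6]
w20 70 119 x [6.7 8.3] y [-17.5  19.2] z [80.6 83.7]
w20 60 46 x [8.1 8.5] y [-19.5  21.1] z [64.6 69.8]
w20 50 28 x [8.2 8.6] y [-19.9  21.6] z [56.8 59.7]
[(0.75, array([648.4,  21.9,   7.9])), (0.69, array([565.6,  55.4,  18. ])), (0.63, array([368.5,  25.8,   5.9]))]
[(0.8, array([388. , -32. ,   3.5])), (0.57, array([533.5,  47.4,  74.8])), (0.55, array([708.7,  -1.2,   6.8]))]
[(0.59, array([569.6, 282.6,  14.5]))]
```

View pics/w20.png

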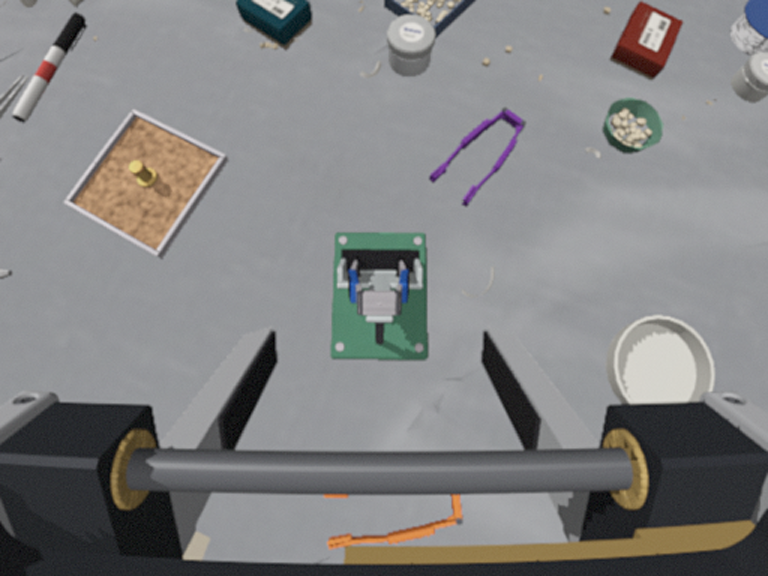

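View pics/s20.png

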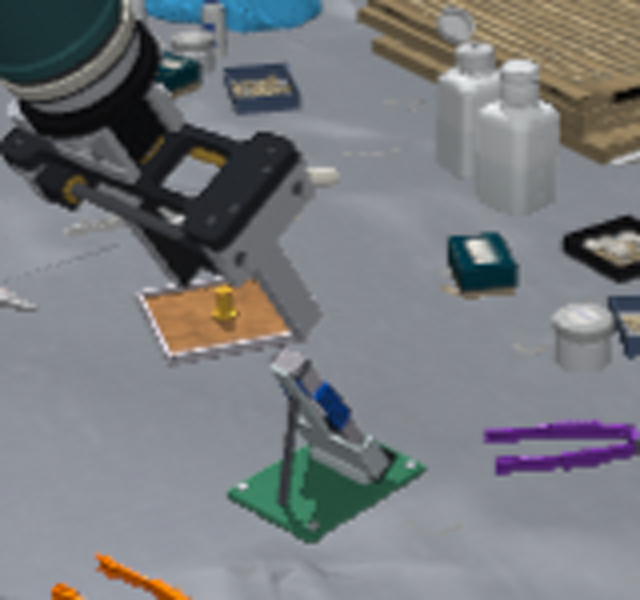

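Tongs are back within about 1 mm of where they lay, the barrel stands on the cork, and nothing is touched. Handing in.

```bash
python3 -c "
from bench import robot
print(robot.get_obs()['wrist_force']); print(robot.close_job())"
```

```text
[0.3345473  0.73488584 0.19006714]
the job is handed in; nothing more can be done
None
```

I took the tongs from the rest and used them to lift the brass barrel out of the dish. I set it down on the cork until I felt light contact, opened the tongs there, and laid them back on the foot ledge and plate. I handed the job in at about 27 s of the 61 s; it gives no verdict.

- **Barrel:** in the last pictures it stands upright at about (0.570, 0.283), roughly 3–4 mm from the tray centre.
- **Tongs:** they are open, and the depth readings put them within about 1 mm of where they first lay. The network's tongs-tip estimate, about (0.566, 0.055, 0.018), is a few mm off my value for the rest foot, but it read nearly the same before I picked the tongs up.
- **Other things:** the pot, cup and box look unmoved, though I judged that by eye rather than measuring it. The gripper was open and clear, with the wrist force at noise level.
- **Other networks' readings:** they also reported the orange and purple look-alikes as tongs. I ignored those.

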